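# Bracket plate off its barbed hook, stood on edge for scribing

### The arm

A 6-joint arm with a two-finger parallel gripper is mounted at the origin on the work surface. World frame = base frame: x ahead of the robot, y to its left, z up, the work surface at z = 0. Lengths are in m, angles in rad, forces in N, time in s.
With the tool pointing down it reaches from about 0.225 to 0.725 m from the base axis. Payload 3.1 kg.
Tool frame: the origin (TCP) lies between the finger pads; the fingertips stand 8 mm ahead of it and the grasp point (between the pads) lies 11 mm behind it; x points along the fingers, y is the direction in which the jaws open and shut, and the axes are right-handed (so a half turn about x gives the same grasp; the last joint's range is limited). The gripper opens to 85 mm and grips with 20 to 120 N. Pads are 22 mm wide; open, the fingers measure 114 mm over their backs; the gripper's body (76 mm by 85 mm) begins 54 mm behind the grasp point. The pads swing forward as they close: fully open they stand 13 mm farther back than shut.
Start: joints at [1.167, 0.048, 0.099, 1.622, 0, 1.443], TCP at [0.143, 0.505, 0.216] pointing down, gripper open.
Joint ranges: [-2.91, 2.91], [-0.99, 1.94], [-1.21, 1.42], [-2.12, 2.29], [-1.49, 1.47], [-3.14, 3.14]. Speed limits (rad/s): [2.79, 2.79, 3.14, 3.14, 3.14, 3.14].

### API

Orientations are given as a rotation vector (axis times angle).
In Python, from workcell import sense, imaging, ticket, outline_of, pinpoint gives the robot as it stands.
- The arm moves only by the tool step_arm, never from a script. Its argument "series" is a list of rows, each an object with "travel": the shift along the tool's x, y, z in units of 60 mm (1.0 is 60 mm), a list of three; "rot": the turn, a rotation vector about the tool's x, y, z in degrees, a list of three; "hand": the finger opening in mm, from 0 to 85.4. In form: [{"travel": [dx, dy, dz], "rot": [rx, ry, rz], "hand": hand}, ...]. A call has 1 to 10 rows; each row shifts and turns the pose as measured when the row begins, along the tool's axes as they then stand; what a row does not reach is not made up. A row lasts 1/8 s, in which the tool goes at most 62.5 mm and 10.7 degrees, less where a joint would pass 70% of its speed; a pose out of reach is approached as far as the arm can. A call is refused whole if a number of a shift passes 1 or a number of a turn 10.7, either way. A call with a gripper value outside its range is refused whole. The fingers move at their own pace and stop on an object; "grip_force" is the grip in N (left out, the last holds). Time passes only in rows, so rows that do not move let the fingers close. It gives the time, the measured TCP pose, the force and the opening at its end, in the units of the state.
- sense(): the state, without advancing time (a new reading comes with each control period).
- imaging.read_camera(name): name is "side" or "top"; returns the picture (384x512x3 uint8, red, green, blue); there is no depth.
- imaging.camera_model(name): a dict with "mtx" (3x3 intrinsics, pixels), "cam_to_world" (4x4, takes a point from camera to world coordinates). Camera axes: x right, y down, z forward; pixel columns grow to the right and rows downward; lengths in m; the calibration is good to about 2 mm. A picture is of the moment at which its call begins. camera_model takes no time and is no camera call.
- ticket.sign_off(): hands the job in, once; it reports no verdict.
Trained networks look in the newest picture that a camera, given by its name, has taken for a name from the list of things; names that differ only in an ending like _2 or _b are one class to them, and where a whole thing is asked for, a point or a joint stands for the part that bears it (a point fixed in the world has none). Each returns a list of dicts, best first, with "conf" (0 to 1); they miss things now and then, are a little off and sometimes report something else, mostly with a low value. They report only what shows in the picture. A call takes as long as a camera call. They do not tell look-alikes from the thing itself.
- outline_of(camera, label): "pixels" (384x512 bool, what is visible of it) and "box" ([centre column, centre row, width, height] in pixels, round what is visible of it).
- pinpoint(camera, label): "uv" ([column, row] in pixels: a listed point, or the origin of a listed thing).
The state is a dict: "time_s": time; "qpos": joint angles; "dq": joint speeds; "effort": joint torques, N m; "tcp_pos": TCP position; "tcp_rot": TCP orientation; "wrist_force": force on the tool from outside, world axes, zero at the start; "ft_torque": the same for the moment, N m; "width": finger opening in m.
Only numpy, scipy, OpenCV 4.12 (cv2) and the standard library are available. Lean on these libraries where they do the work, as an engineer would, in place of code of your own. Each camera call takes 0.05 s, during which the arm holds its last target. There are 200 camera calls.

### The job

Take the wide rectangular aluminium plate off its barbed hook on the rack (raise it, tilt it and back it over the barb) and stand it upright on its bottom edge on the granite surface plate, centred in the gap between the angle plate and the steel block and square to the angle plate, ready for scribing. Leave the other two plates hanging on their hooks and do not disturb the steel block or the height gauge.

Things in the scene. Friction and masses are not known exactly. Their poses are not given: they have to be found in the camera images.
- bracket_mid (a point): Centre of the wide plate, the task's part: bare aluminium, 14 mm thick (x), 0.2 to 0.33 kg, hung on one of the rack's three hooks. 118 mm high (z is its up): lower 60 mm a rectangle 100 mm wide (y), above it a head 50 mm wide, 58 mm high, with a window. The point lies half-way up, 59 mm over the bottom edge. It hangs upright, broad faces square to the hook's arm.
- bracket_rim (a point): Middle of the solid rim at the top of the wide plate's head (a good place to grip across its 50 mm width): rim 50 mm wide (y), 22 mm high, 14 mm thick, its top the plate's top, 48 mm above the plate's centre. Its underside rests on the hook's arm at the start. Same axes.
- bracket_window (a point): Middle of the window through the wide plate's head, 21 mm above the plate's centre: 34 mm wide (y), 32 mm high (z), through the 14 mm thickness; the hook passes through it. Limbs of 8 mm at its sides, the rim above, solid plate below. Same axes.
- bracket_foot (a point): Middle of the wide plate's bottom edge face (100 x 14 mm), 59 mm below its centre; same axes.
- tall_plate_mid (a point): Bystander on another hook: narrow tall aluminium plate, 14 mm thick, lower part 62 mm wide and 78 mm high, with the same windowed head on top (136 mm in all). Point at its centre, half-way up.
- round_plate_mid (a point): Bystander on the remaining hook: aluminium plate, 14 mm thick, lower part a disc of 84 mm diameter, with the same windowed head on top (140 mm in all). Point at its centre, half-way up.
- rack: Fixed rack with three equal barbed hooks at y = -120, 0, +120 mm. Origin on the bench below the middle hook's seat; x points level from the hook tips back to the rail. Rail: wood, x 73 to 87, z 142 to 176 mm, open below, between posts at y = +-185, x = 80, 177 mm high, on feet 100 x 30 x 12 mm. A plate hangs within 6 mm of x = 0.
- hook_bend (a point): Bend of the middle hook on the strip's mid-line: rack frame x -20, y 0, z 162 mm (axes as the rack's; the others lie 120 mm either side). Hooks are steel strip 12 mm wide (y), 6 mm thick: a level arm, top at z 165, from the rail to this bend, then a lip rising outward (to -x, the robot's side), 72 degrees above level, 34 mm long.
- hook_tip (a point): Tip of the middle hook's lip (end of its mid-line): rack frame about x -30, y 0, z 194 mm. On the last 6 mm of the lip's inner (rail) side a barb stands out 4 mm. A plate cannot pass upright: raise it until the window clears the arm, tilt its top to the rail and its bottom to the robot by over 25 degrees (about 45 is easy), back it off along the lip.
- granite: Fixed dark granite surface plate, 35 mm high, x -85 to +115, y -125 to +125 mm. Origin on the bench under the middle of the gap where the wide plate must stand. Fixed on it beyond the gap (+x) is an iron angle plate: face at x = +30 mm, 100 mm wide (y, centred), top at z = 105; its base and ribs reach back to x = +104.
- gap (a point): Middle of the gap, on the granite's top surface (35 mm above the bench), 30 mm in front of the angle plate's face. Axes as the granite's: x across the gap, y along it.
- block: Loose steel block, 25 mm (x) by 75 mm (y) by 50 mm high, 0.7 kg, standing on the granite on the near (-x) side of the gap, its rear face 28 to 34 mm from the gap's middle. Origin at the centre of its underside.
- height_gauge: Loose height gauge at a back corner of the granite (about x +75, y +97 mm in its frame): base 60 x 40 x 22 mm, column to 202 mm above the granite, slider 34 mm high centred 110 mm up. Origin at the centre of its underside.
Things that resemble listed ones, but are neither listed nor needed, are in the scene too. Leave any pink or yellow look-alike of the part that bears bracket_mid alone.

How it is judged:
By the outcome, as a careful person would: the job done as asked, in the order asked, and still so for the second after the job is handed in, with the robot touching nothing.
It also fails if it takes over 58 s, if anything falls off the work surface, if the arm or the gripper's body presses on something with over 40 N, if the wrist force passes 120 N, or if a joint passes its speed limit or range.

## Working session

There is one attempt and no reset: what is moved stays moved. The work goes in short steps, Python scripts to look and compute and a tool call to move; the robot and the scene stay as the last step left them, time stands still between calls to the robot, and variables do not carry over. Pictures are saved under pics/ and viewed, about 8 in all and at most 12, crops included, and the job is handed in when it is done.

Besides the shell and the picture viewer there is one more tool, called after "Call:" by a JSON object that holds its "op" and its "data", one argument or row to a line. step_arm: Moves the arm, as the interface text tells. Its arguments: {"type":"object","properties":{"series":{"type":"array"},"grip_force":{"type":"number"}},"required":["series"]}

```bash
ls; mkdir -p pics
cat > h.py <<'E'
import numpy as np, cv2
from scipy.spatial.transform import Rotation as R
from workcell import sense, imaging, ticket, outline_of, pinpoint
def snap(c,fn=None):
    im=imaging.read_camera(c)
    if fn: cv2.imwrite('pics/'+fn,im[:,:,::-1])
    return im
def P(c):
    m=imaging.camera_model(c); T=np.linalg.inv(m['cam_to_world']); return np.array(m['mtx'])@T[:3]
def ray(c,uv):
    m=imaging.camera_model(c);T=np.array(m['cam_to_world']);d=T[:3,:3]@np.linalg.solve(np.array(m['mtx']),[uv[0],uv[1],1]);return T[:3,3],d
def onz(c,uv,z):
    o,d=ray(c,uv); return o+d*(z-o[2])/d[2]
def proj(c,p):
    q=P(c)@np.append(p,1); return q[:2]/q[2]
def tri(uvs):
    A=[];b=[]
    for c,uv in uvs.items():
        o,d=ray(c,uv);d=d/np.linalg.norm(d);M=np.eye(3)-np.outer(d,d);A.append(M);b.append(M@o)
    return np.linalg.solve(sum(A),sum(b))
E
python3 - <<'E'
from h import *
np.set_printoptions(precision=3,suppress=True)
a=snap('side','s0.png');b=snap('top','t0.png')
cv2.imwrite('pics/both.png',np.vstack([a,b])[:,:,::-1])
for c in('side','top'):
    o,d=ray(c,(256,192));print(c,o,d, imaging.camera_model(c)['mtx'][0][0])
for n in ['bracket_mid','bracket_rim','bracket_window','bracket_foot','tall_plate_mid','round_plate_mid','rack','hook_bend','hook_tip','granite','gap','block','height_gauge']:
    for c in('side','top'):
        r=pinpoint(c,n); print(n,c,[(np.round(x['uv'],1).tolist(),round(x['conf'],2)) for x in r[:3]])
print(sense())
E
```

```text
pics
side [ 0.139 -0.876  0.677] [ 0.282  0.808 -0.518] 356.6351278044869
top [ 0.23  -0.024  1.367] [ 0.168  0.005 -0.986] 465.4923494445138
bracket_mid side [([159.3, 171.8], 0.91), ([274.4, 175.5], 0.69)]
bracket_mid top [([220.1, 162.8], 0.92), ([133.5, 193.1], 0.85), ([145.9, 245.5], 0.83)]
bracket_rim side [([273.8, 159.1], 0.88), ([157.6, 159.6], 0.86), ([228.1, 153.1], 0.59)]
bracket_rim top [([218.8, 158.3], 0.97), ([146.0, 246.8], 0.91), ([123.6, 293.6], 0.74)]
bracket_window side [([229.4, 158.8], 0.97), ([155.6, 170.1], 0.78), ([196.9, 170.1], 0.65)]
bracket_window top [([148.9, 242.1], 0.96), ([220.3, 160.9], 0.87), ([125.9, 292.2], 0.82)]
bracket_foot side [([199.8, 189.7], 0.97), ([161.9, 187.8], 0.82), ([231.8, 175.4], 0.74)]
bracket_foot top [([152.5, 244.6], 0.88), ([137.3, 288.7], 0.86), ([138.2, 193.5], 0.81)]
tall_plate_mid side [([272.6, 190.3], 0.67), ([263.3, 159.5], 0.64)]
tall_plate_mid top [([177.4, 160.2], 0.77), ([170.9, 162.8], 0.22)]
round_plate_mid side [([257.8, 147.7], 0.6)]
round_plate_mid top [([135.1, 158.4], 0.66), ([175.4, 163.5], 0.6)]
rack sid
[... 236 characters left out ...]
ranite top [([313.5, 166.4], 0.94)]
gap side [([259.7, 147.9], 0.72), ([313.9, 242.4], 0.65)]
gap top [([318.0, 161.4], 0.6)]
block side [([295.1, 247.1], 0.75)]
block top [([315.0, 181.6], 0.76)]
height_gauge side [([334.9, 224.1], 0.81)]
height_gauge top [([287.9, 132.3], 0.6)]
{'time_s': 1.4, 'qpos': array([1.167, 0.048, 0.099, 1.622, 0.   , 1.443]), 'dq': array([-0.   ,  0.001, -0.001,  0.002,  0.   , -0.002]), 'effort': array([ -0.001, -33.864,  32.015,   0.002,  -0.   ,  -0.   ]), 'tcp_pos': array([0.143, 0.505, 0.216]), 'tcp_rot': array([ 0.216,  1.56 , -0.217]), 'wrist_force': array([-0.301,  0.334,  0.042]), 'ft_torque': array([-0.01 ,  0.005, -0.006]), 'width': 0.08490002235428466}
```

```bash
python3 -c "
import cv2,numpy as np
a=cv2.imread('pics/s0.png');b=cv2.imread('pics/t0.png')
cv2.imwrite('pics/v1.png',a);cv2.imwrite('pics/v1.png',cv2.resize(a,(768,576)));cv2.imwrite('pics/v2.png',cv2.resize(b,(768,576)))"
```

```text
(no output)
```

View pics/v1.png

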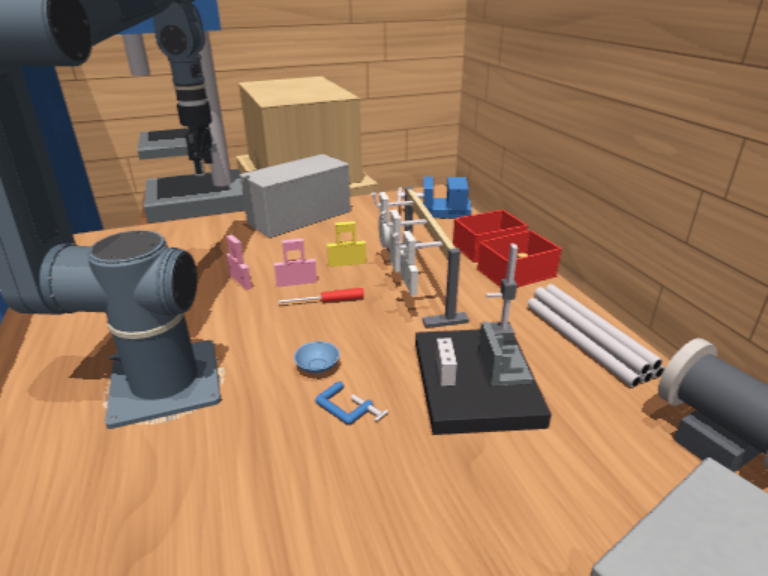

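View pics/v2.png

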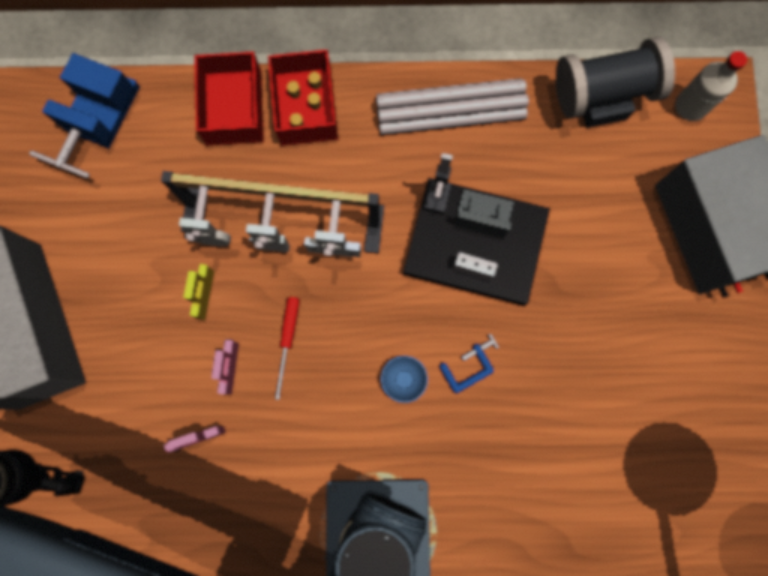

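The side view shows the rack at about (415,240). The top view shows three hung plates at (203,232), (265,237) and (332,243); the right-hand one, with the wide foot, is the target. The pink and yellow look-alikes are nearer the robot. Next I zoom in to get accurate poses.

Run:
```python
import cv2
a=cv2.imread('pics/s0.png');b=cv2.imread('pics/t0.png')
cv2.imwrite('pics/v3.png',cv2.resize(b[100:205,105:265],(800,525),interpolation=cv2.INTER_CUBIC))
c1=cv2.resize(b[95:210,260:370],(550,575),interpolation=cv2.INTER_CUBIC)
cv2.imwrite('pics/v4.png',c1)
cv2.imwrite('pics/v5.png',cv2.resize(a[120:290,235:375],(480,583),interpolation=cv2.INTER_CUBIC))
```

```text
(no output)
```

View pics/v3.png

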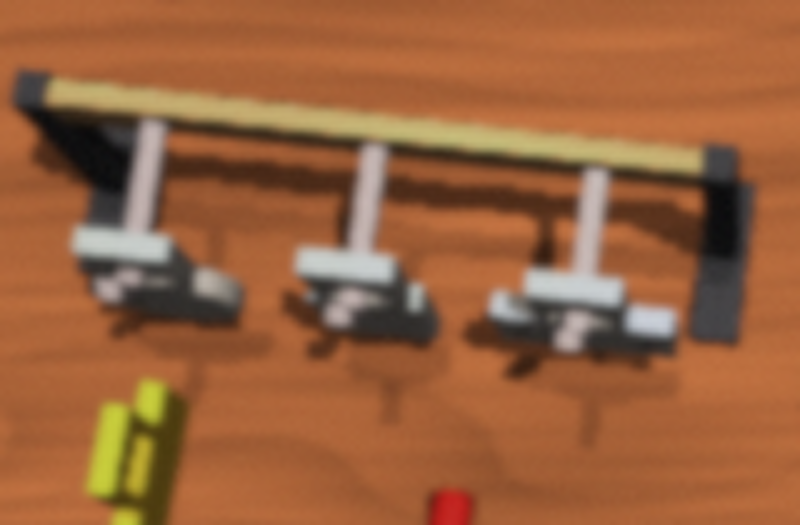

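View pics/v4.png

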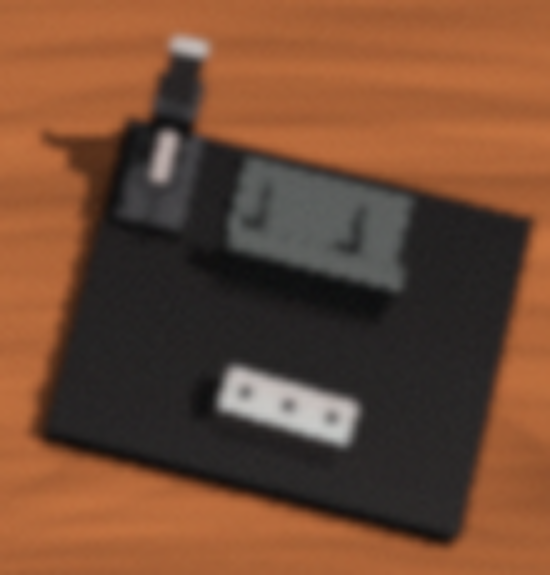

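View pics/v5.png

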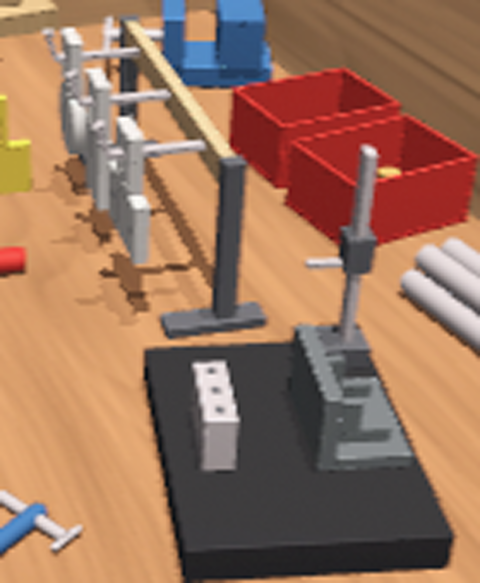

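```bash
cat > fit.py <<'E'
from h import *
from scipy.optimize import least_squares
np.set_printoptions(precision=4,suppress=True)
t3=lambda x,y:(105+(x+.5)/5-.5,100+(y+.5)/5-.5)
t4=lambda x,y:(260+(x+.5)/5-.5,95+(y+.5)/5-.5)
k=480/140;s5=lambda x,y:(235+(x+.5)/k-.5,120+(y+.5)/k-.5)
def fit(obs,x0,name):
    def W(p,q):
        c,s=np.cos(p[2]),np.sin(p[2]);return np.array([p[0]+c*q[0]-s*q[1],p[1]+s*q[0]+c*q[1],q[2]])
    f=lambda p:np.concatenate([proj(c,W(p,np.array(q)/1000))-uv for c,uv,q in obs])
    r=least_squares(f,x0,loss='soft_l1');print(name,r.x,np.degrees(r.x[2]));print(f(r.x).reshape(-1,2).round(1).tolist());return r.x
rk=fit([('top',t3(32,89),(80,185,177)),('top',t3(721,163),(80,-185,177)),('side',s5(232,161),(80,-185,177)),('side',s5(128,22),(80,185,177)),
 ('top',t3(597,170),(73,-120,165)),('top',t3(375,145),(73,0,165)),('top',t3(152,120),(73,120,165))],[.5,.1,-.1],'rack')
gr=fit([('top',t4(530,218),(115,-125,35)),('top',t4(128,122),(115,125,35)),('side',s5(145,349),(-85,125,35)),('side',s5(184,545),(-85,-125,35)),('side',s5(451,538),(115,-125,35)),
 ('top',t4(405,293),(30,-50,105)),('top',t4(225,245),(30,50,105)),('side',s5(322,470),(30,-50,35)),('side',s5(336,400),(30,-50,105)),('side',s5(297,328),(30,50,105))],[.55,-.15,-.2],'granite')
bl=fit([('top',t4(230,363),(12.5,37.5,85)),('top',t4(360,402),(12.5,-37.5,85)),('top',t4(350,447),(-12.5,-37.5,85)),('top',t4(217,410),(-12.5,37.5,85)),('side',s5(204,472),(-12.5,-37.5,35)),('side',s5(237,468),(12.5,-37.5,35))],[.5,-.15,-.2],'block')
pl=fit([('top',t3(525,270),(7,25,187)),('top',t3(625,280),(7,-25,187)),('top',t3(523,296),(-7,25,187)),('top',t3(621,304),(-7,-25,187)),
 ('side',s5(131,258),(-7,-50,69)),('side',s5(148,262),(7,-50,69)),('side',s5(128,197),(-7,-50,129))],[.5,0,-.1],'plate')
def inv(f,p):
    c,s=np.cos(f[2]),np.sin(f[2]);d=p[:2]-f[:2];return np.array([c*d[0]+s*d[1],-s*d[0]+c*d[1]])*1000
print('plate in rack',inv(rk,pl),'block in granite',inv(gr,bl))
for c in('top','side'):
  for n in ['bracket_mid','block','granite','height_gauge']:
    r=outline_of(c,n)
    for x in r[:3]: print(n,c,np.round(x['box']),round(x['conf'],2))
E
python3 fit.py
```

```text
rack [ 0.5374  0.1942 -0.1235] -7.073943863891867
[[-0.2, -0.2], [-0.3, -0.1], [-0.6, -0.4], [-0.4, -1.4], [0.2, -0.3], [0.3, -0.1], [0.7, 0.1]]
granite [ 0.5389 -0.1972 -0.2714] -15.550902284210697
[[1.9, -0.5], [0.5, -2.1], [-0.7, -1.0], [-0.3, 1.2], [1.5, -1.0], [-0.3, -0.8], [0.9, -0.1], [-1.7, 0.3], [-3.2, -0.2], [-0.6, -1.4]]
block [ 0.4938 -0.1905 -0.2703] -15.489898413941393
[[0.1, 0.6], [0.0, -0.5], [-0.1, -1.0], [0.6, -0.3], [-0.4, -0.4], [-0.7, 0.3]]
plate [ 0.5244  0.0778 -0.1118] -6.403750564514332
[[0.3, -0.1], [-0.7, -0.2], [0.0, -0.1], [-0.5, 0.2], [0.0, 1.5], [-0.8, -0.2], [1.2, 3.1]]
plate in rack [   1.3981 -117.1603] block in granite [-45.2708  -5.6414]
bracket_mid top [222. 165.  35.  18.] 0.96
bracket_mid top [132. 196.  22.  38.] 0.69
bracket_mid top [292. 122.  15.  38.] 0.66
block top [316. 179.  30.  19.] 0.57
block top [182. 140. 151.  60.] 0.46
granite top [317. 163. 100.  87.] 0.59
granite top [181. 142. 152.  58.] 0.29
height_gauge top [293. 122.  20.  37.] 0.92
bracket_mid side [274. 175.  11.  39.] 0.94
bracket_mid side [197. 176.  28.  32.] 0.88
bracket_mid side [158. 174.  16.  38.] 0.79
block side [338. 195.  14.  63.] 0.7
block side [297. 241.  17.  30.] 0.56
granite side [324. 254.  90.  69.] 0.94
height_gauge side [273. 176.  13.  44.] 0.27
```

```bash
cat > planar.py <<'E'
import numpy as np
def seg(a,b,n=40):return np.array(a)+np.linspace(0,1,n)[:,None]*(np.array(b)-a)
d=np.array([-np.cos(np.radians(72)),np.sin(np.radians(72))]);n=np.array([d[1],-d[0]]) # n to rail
B=np.array([-20,162.]);T=B+34*d
H=np.vstack([seg((-20,165),(73,165)),seg((-20,159),(73,159)),seg(B+3*n,T+3*n),seg(B-3*n,T-3*n),seg(T-3*n,T+7*n),seg(T+7*n,T+7*n-6*d),seg(T-6*d+3*n,T-6*d+7*n)])
def rect(p,x0,x1,z0,z1):
    dx=np.maximum(x0-p[:,0],p[:,0]-x1);dz=np.maximum(z0-p[:,1],p[:,1]-z1)
    return np.where((dx>0)&(dz>0),np.hypot(dx,dz),np.maximum(dx,dz)).min()
def clr(cx,cz,th,A):
    t=np.radians(th);px=np.array([np.cos(t),-np.sin(t)]);pz=np.array([np.sin(t),np.cos(t)])
    q=H-[cx,cz];p=np.c_[q@px,q@pz]
    a=np.radians(A+th);tx=np.array([np.cos(a),-np.sin(a)]);ty=np.array([np.sin(a),np.cos(a)])
    g=H-(np.array([cx,cz])+48*pz);g=np.c_[g@tx,g@ty]
    return min(rect(p,-7,7,37,59),rect(p,-7,7,-59,5)),rect(g,-160,-54,-42,42)
def path(W,A,N=6):
    for a,b in zip(W,W[1:]):
        cs=[clr(*(np.array(a)+(np.array(b)-a)*k/N),A) for k in range(N+1)]
        print(a,b,'plate %.1f body %.1f'%tuple(np.min(cs,0)))
if __name__=='__main__':
    for A in (45,55):
        # window centre placed along the lip: window pos w = B + s*d + off ; c = w - 21*pz
        def P(s,th,o=0):
            t=np.radians(th);w=B+s*d+o*n-21*np.array([np.sin(t),np.cos(t)]);return (w[0],w[1],th)
        x0=1.4;W=[(x0,128,0),(x0,141,0),(-2,141,0),P(16,20,4),P(20,45,3),P(34,50,2),P(60,50,2),P(90,45,2)]
        print(A);print(np.round(W,1).tolist());path(W,A)
E
python3 planar.py
```

```text
45
[[1.4, 128.0, 0.0], [1.4, 141.0, 0.0], [-2.0, 141.0, 0.0], [-28.3, 158.7, 20.0], [-38.2, 167.1, 45.0], [-44.7, 181.5, 50.0], [-52.7, 206.2, 50.0], [-60.8, 233.4, 45.0]]
(1.4, 128, 0) (1.4, 141, 0) plate 0.0 body 17.1
(1.4, 141, 0) (-2, 141, 0) plate 12.4 body 26.3
(-2, 141, 0) (np.float64(-28.322468854657586), np.float64(158.7194272017182), 20) plate -0.9 body 28.7
(np.float64(-28.322468854657586), np.float64(158.7194272017182), 20) (np.float64(-38.17641274353099), np.float64(167.0989389041104), 45) plate -0.9 body 54.4
(np.float64(-38.17641274353099), np.float64(167.0989389041104), 45) (np.float64(-44.691398081656445), np.float64(181.4554157393678), 50) plate 5.1 body 58.5
(np.float64(-44.691398081656445), np.float64(181.4554157393678), 50) (np.float64(-52.72583993540508), np.float64(206.1828851630418), 50) plate 7.2 body 71.1
(np.float64(-52.72583993540508), np.float64(206.1828851630418), 50) (np.float64(-60.75865886607246), np.float64(233.3638780503962), 45) plate 15.3 body 95.1
55
[[1.4, 128.0, 0.0], [1.4, 141.0, 0.0], [-2.0, 141.0, 0.0], [-28.3, 158.7, 20.0], [-38.2, 167.1, 4
[... 199 characters left out ...]
2468854657586), np.float64(158.7194272017182), 20) plate -0.9 body 32.4
(np.float64(-28.322468854657586), np.float64(158.7194272017182), 20) (np.float64(-38.17641274353099), np.float64(167.0989389041104), 45) plate -0.9 body 58.0
(np.float64(-38.17641274353099), np.float64(167.0989389041104), 45) (np.float64(-44.691398081656445), np.float64(181.4554157393678), 50) plate 5.1 body 61.9
(np.float64(-44.691398081656445), np.float64(181.4554157393678), 50) (np.float64(-52.72583993540508), np.float64(206.1828851630418), 50) plate 7.2 body 73.4
(np.float64(-52.72583993540508), np.float64(206.1828851630418), 50) (np.float64(-60.75865886607246), np.float64(233.3638780503962), 45) plate 15.3 body 95.2
```

```bash
cat >> h.py <<'E'
def rackpose(cx,cz,th,A=45,gx=12,yoff=-117.2,rk=(.5374,.1942,-.1235),flip=1,yaw=None):
    "TCP pose holding plate centre (cx,cz mm) tilted th deg in frame rk"
    t=np.radians(th);a=np.radians(A+th);yaw=rk[2] if yaw is None else yaw
    Rz=R.from_euler('z',rk[2]).as_matrix()
    g=np.array([cx/1e3,yoff/1e3,cz/1e3])+.048*np.array([np.sin(t),0,np.cos(t)])
    X=np.array([np.cos(a),0,-np.sin(a)]);p=g+gx/1e3*X
    Y=np.array([0,flip,0.]);M=np.c_[X,Y,np.cross(X,Y)]
    return Rz@p+np.array([rk[0],rk[1],0]),R.from_matrix(R.from_euler('z',yaw).as_matrix()@M)
def rows(p0,r0,p1,r1,hand,n=None):
    rv=(r0.inv()*r1).as_rotvec(degrees=True);L=np.linalg.norm(p1-p0)
    n=n or int(np.ceil(max(L/.055,np.abs(rv).max()/10)))
    p,r=p0,r0;out=[]
    for k in range(n):
        m=n-k
        rel=(r.inv()*r1).as_rotvec(degrees=True)/m
        t=np.round(r.inv().apply((p1-p)/m)/.06,3);rel=np.round(rel,1)
        p=p+r.apply(t*.06);r=r*R.from_rotvec(rel,degrees=True)
        out.append('{"travel":%s,"rot":%s,"hand":%g}'%(t.tolist(),rel.tolist(),hand))
    return out,p,r
def plan(seq):
    "seq of (p,R,hand,n)"
    s=sense();p=np.array(s['tcp_pos']);r=R.from_rotvec(s['tcp_rot'])
    for p1,r1,h,n in seq:
        o,p,r=rows(p,r,p1,r1,h,n);print(',\n'.join(o));print('--',np.round(p,4))
def st():
    s=sense();print(round(s['time_s'],2),np.round(s['tcp_pos'],4),np.round(s['tcp_rot'],3),np.round(s['qpos'],2),s['width'],np.round(s['wrist_force'],1))
E
python3 - <<'E'
from planar import *
def w(x,z,th):
    t=np.radians(th);return (x-21*np.sin(t),z-21*np.cos(t),th)
def P(s,th,o=0):return w(*(B+s*d+o*n),th)
W=[(1.4,141,0),w(0,164,20),w(-1,166,45),P(10,45,4),P(20,48,3),P(34,48,2),P(60,45,2),P(90,45,2)]
print(np.round(W,1).tolist());path(W,45)
from h import *
s=sense();r=R.from_rotvec(s['tcp_rot']);print(r.as_matrix().round(2))
for f in(1,-1):
    p,q=rackpose(1.4,128,0,flip=f);print(p,(r.inv()*q).as_rotvec(degrees=True))
E
```

```text
[[1.4, 141.0, 0.0], [-7.2, 144.3, 20.0], [-15.8, 151.2, 45.0], [-34.1, 157.9, 45.0], [-38.9, 167.9, 48.0], [-44.2, 180.9, 48.0], [-51.5, 204.8, 45.0], [-60.8, 233.4, 45.0]]
(1.4, 141, 0) (np.float64(-7.182423009839043), np.float64(144.26645496349593), 20) plate 7.7 body 26.3
(np.float64(-7.182423009839043), np.float64(144.26645496349593), 20) (np.float64(-15.849242404917497), np.float64(151.1507575950825), 45) plate -0.2 body 32.3
(np.float64(-15.849242404917497), np.float64(151.1507575950825), 45) (np.float64(-34.135186283486355), np.float64(157.89739073553383), 45) plate -1.0 body 42.6
(np.float64(-34.135186283486355), np.float64(157.89739073553383), 45) (np.float64(-38.933211673638766), np.float64(167.89643857549189), 48) plate 4.6 body 49.3
(np.float64(-38.933211673638766), np.float64(167.89643857549189), 48) (np.float64(-44.210506111183186), np.float64(180.90221280924908), 48) plate 5.8 body 58.6
(np.float64(-44.210506111183186), np.float64(180.90221280924908), 48) (np.float64(-51.48814903482404), np.float64(204.8321825615416), 45) plate 6.4 body 71.3
(np.float64(-51.48814903482404), np.float64(204.8321825615416), 45) (np.float64(-60.75865886607246), np.float64(233.3638780503962), 45) plate 13.9 body 96.3
[[-0.    0.27  0.96]
 [-0.    0.96 -0.27]
 [-1.   -0.    0.  ]]
[0.53277256 0.07667492 0.16751472] [ -8.27240395 -44.91133205   3.4315784 ]
[0.53277256 0.07667492 0.16751472] [158.78330893   5.02538571  65.77054058]
```

Run:
```python
from planar import *
import heapq
X=np.arange(-72,10,2);Z=np.arange(129,242,2);TH=np.arange(0,56,5)
C=np.array([[[min(clr(x,z,t,45)) for t in TH] for z in Z] for x in X])
def cost(c):return 1/max(c,.01)**2 if c>1.5 else 1e4
s=(36,6,0);dist={s:0};pq=[(0,s)];pr={}
while pq:
    dd,u=heapq.heappop(pq)
    if dd>dist[u]:continue
    if Z[u[1]]>=235 and X[u[0]]<-50:break
    for a in(-1,0,1):
        for b in(-1,0,1):
            for c in(-1,0,1):
                v=(u[0]+a,u[1]+b,u[2]+c)
                if 0<=v[0]<len(X) and 0<=v[1]<len(Z) and 0<=v[2]<len(TH):
                    e=dd+cost(C[v])*(abs(a)+abs(b)+abs(c)+.01)+.001
                    if e<dist.get(v,1e9):dist[v]=e;pr[v]=u;heapq.heappush(pq,(e,v))
L=[u]
while u in pr:u=pr[u];L.append(u)
for u in L[::-1]:print((int(X[u[0]]),int(Z[u[1]]),int(TH[u[2]]),round(float(C[u]),1)),end=' ')
print()
from h import *
p,q=rackpose(1.4,128,0);X=q.as_matrix()[:,0]
s=sense();p0=np.array(s['tcp_pos']);r0=R.from_rotvec(s['tcp_rot'])
pm=np.array([.25,.3,.30]);
plan([(p0+[0,0,.084],r0,85,None),(p-.1*X+[0,0,.02],q,85,None)])
```

```text
(0, 141, 0, 13.0) (-2, 141, 0, 12.4) (-4, 141, 5, 12.2) (-6, 141, 5, 11.8) (-8, 141, 10, 11.3) (-10, 141, 10, 11.2) (-12, 141, 15, 9.9) (-14, 141, 15, 10.0) (-16, 143, 15, 9.2) (-18, 143, 20, 9.4) (-20, 143, 25, 8.6) (-22, 143, 25, 8.6) (-24, 145, 30, 8.6) (-26, 145, 30, 8.6) (-28, 147, 35, 8.3) (-30, 149, 35, 8.8) (-32, 151, 40, 8.6) (-34, 153, 45, 8.6) (-36, 155, 45, 8.6) (-38, 157, 50, 9.1) (-40, 159, 55, 9.5) (-40, 161, 55, 8.8) (-40, 163, 55, 8.3) (-40, 165, 55, 8.3) (-40, 167, 55, 7.7) (-42, 169, 55, 7.6) (-42, 171, 55, 8.2) (-42, 173, 55, 7.7) (-44, 175, 55, 8.2) (-44, 177, 55, 8.4) (-46, 179, 55, 8.8) (-46, 181, 55, 9.0) (-48, 183, 50, 9.8) (-50, 185, 45, 10.8) (-52, 185, 40, 12.4) (-54, 185, 35, 14.0) (-56, 185, 35, 15.7) (-58, 185, 35, 16.3) (-60, 187, 35, 18.8) (-62, 189, 35, 20.5) (-64, 191, 35, 22.2) (-66, 193, 35, 24.0) (-68, 195, 35, 26.1) (-70, 197, 35, 28.3) (-72, 199, 35, 30.6) (-72, 201, 35, 31.0) (-72, 203, 35, 31.6) (-72, 205, 35, 32.2) (-72, 207, 35, 33.0) (-72, 209, 35, 33.9) (-72, 211, 35, 34.9) (-72, 213, 35, 35.9) (-72, 215, 35, 37.0) (-72, 217, 35, 38.2) (-
[... 344 characters left out ...]
l":[0.069, -0.528, 0.703],"rot":[-0.8, -4.5, 0.3],"hand":85},
{"travel":[0.121, -0.538, 0.688],"rot":[-0.8, -4.5, 0.3],"hand":85},
{"travel":[0.172, -0.549, 0.669],"rot":[-0.8, -4.5, 0.4],"hand":85},
{"travel":[0.219, -0.559, 0.646],"rot":[-0.8, -4.5, 0.4],"hand":85},
{"travel":[0.265, -0.57, 0.619],"rot":[-0.8, -4.5, 0.3],"hand":85},
{"travel":[0.31, -0.579, 0.589],"rot":[-0.8, -4.5, 0.4],"hand":85},
{"travel":[0.35, -0.59, 0.554],"rot":[-0.9, -4.5, 0.3],"hand":85},
{"travel":[0.389, -0.6, 0.516],"rot":[-0.8, -4.5, 0.4],"hand":85},
{"travel":[0.424, -0.61, 0.476],"rot":[-0.9, -4.5, 0.3],"hand":85},
{"travel":[0.457, -0.619, 0.431],"rot":[-0.8, -4.4, 0.4],"hand":85}
-- [0.4626 0.0854 0.2582]
```

Call:
{"op": "step_arm", "data": {
  "series": [
    {"travel": [-0.7,0,0],"rot": [0,0,0],"hand": 85},
    {"travel": [-0.7,0,0],"rot": [0,0,0],"hand": 85},
    {"travel": [0.07,-0.53,0.7],"rot": [-0.8,-4.5,0.3],"hand": 85},
    {"travel": [0.12,-0.54,0.69],"rot": [-0.8,-4.5,0.3],"hand": 85},
    {"travel": [0.17,-0.55,0.67],"rot": [-0.8,-4.5,0.4],"hand": 85},
    {"travel": [0.22,-0.56,0.65],"rot": [-0.8,-4.5,0.4],"hand": 85},
    {"travel": [0.27,-0.57,0.62],"rot": [-0.8,-4.5,0.3],"hand": 85},
    {"travel": [0.31,-0.58,0.59],"rot": [-0.8,-4.5,0.4],"hand": 85}
  ],
  "grip_force": 80
}}

```text
time_s: 2.8
tcp_pos: [0.3414, 0.2489, 0.278]
tcp_rot: [0.107, 1.078, -0.154]
wrist_force: [0.7, 0.2, -0.1]
width: 0.0847
```

Run:
```python
from h import *
st()
p,q=rackpose(1.4,128,0);X=q.as_matrix()[:,0]
plan([(p-.09*X,q,85,None),(p-.09*X,q,85,1)])
```

```text
2.8 [0.3414 0.2489 0.278 ] [ 0.107  1.078 -0.154] [ 0.76 -0.54 -0.34  1.46 -0.38  0.89] 0.08468076991518889 [ 0.7  0.2 -0.1]
{"travel":[0.47, -0.581, 0.483],"rot":[-0.7, -4.2, 0.3],"hand":85},
{"travel":[0.501, -0.59, 0.441],"rot":[-0.8, -4.3, 0.3],"hand":85},
{"travel":[0.529, -0.598, 0.394],"rot":[-0.7, -4.2, 0.4],"hand":85},
{"travel":[0.552, -0.606, 0.346],"rot":[-0.8, -4.3, 0.3],"hand":85}
-- [0.4696 0.0845 0.2311]
{"travel":[-0.0, -0.0, 0.0],"rot":[0.1, 0.0, 0.0],"hand":85}
-- [0.4696 0.0845 0.2311]
```

Call:
{"op": "step_arm", "data": {
  "series": [
    {"travel": [0.47,-0.58,0.48],"rot": [-0.7,-4.2,0.3],"hand": 85},
    {"travel": [0.5,-0.59,0.44],"rot": [-0.8,-4.3,0.3],"hand": 85},
    {"travel": [0.53,-0.6,0.39],"rot": [-0.7,-4.2,0.4],"hand": 85},
    {"travel": [0.55,-0.6,0.35],"rot": [-0.8,-4.3,0.3],"hand": 85},
    {"travel": [0,0,0],"rot": [0,0,0],"hand": 85}
  ]
}}

```text
time_s: 3.42
tcp_pos: [0.4718, 0.0766, 0.2277]
tcp_rot: [0.046, 0.775, -0.121]
wrist_force: [-0.4, 1.1, -0.4]
width: 0.0848
```

Run:
```python
from h import *
st()
p,q=rackpose(1.4,128,0);X=q.as_matrix()[:,0]
plan([(p-.06*X,q,85,2),(p,q,85,3)])
# overlay TCP and expected points
a=snap('side');b=snap('top')
rk=(.5374,.1942,-.1235);c,s=np.cos(rk[2]),np.sin(rk[2])
def W(x,y,z):return np.array([rk[0]+c*x-s*y,rk[1]+s*x+c*y,z])/1
big=[]
for cam,im,(r0,r1,c0,c1) in(('side',a,(110,230,215,335)),('top',b,(110,230,140,260))):
    im=cv2.resize(im[r0:r1,c0:c1],None,fx=5,fy=5,interpolation=cv2.INTER_CUBIC)[:,:,::-1].copy()
    for y in(-.142,-.092):
        for x in(-.0056,.0084):
            for z in (.187,.165):
                u=proj(cam,W(x,y,z));cv2.circle(im,tuple(int((v+.5)*5) for v in (u-[c0,r0])),2,(0,255,0),-1)
    for pt in (W(-.030,-.12,.194),W(-.020,-.12,.162)):
        u=proj(cam,pt);cv2.circle(im,tuple(int((v+.5)*5) for v in (u-[c0,r0])),2,(0,0,255),-1)
    for k in (0,.09):
        u=proj(cam,np.array(sense()['tcp_pos'])+k*X);cv2.circle(im,tuple(int((v+.5)*5) for v in (u-[c0,r0])),3,(255,0,255),-1)
    big.append(im)
cv2.imwrite('pics/v6.png',cv2.resize(np.hstack(big),(800,400)))
```

```text
3.42 [0.4718 0.0766 0.2277] [ 0.046  0.775 -0.121] [ 0.16 -0.98 -0.82  0.95 -0.21  0.2 ] 0.08481601390609084 [-0.4  1.1 -0.4]
{"travel":[0.211, 0.064, -0.0],"rot":[0.0, 0.3, 0.1],"hand":85},
{"travel":[0.212, 0.064, 0.001],"rot":[0.0, 0.2, 0.1],"hand":85}
-- [0.4907 0.0819 0.2099]
{"travel":[0.333, -0.0, -0.0],"rot":[0.0, 0.0, 0.0],"hand":85},
{"travel":[0.333, -0.0, -0.0],"rot":[0.0, 0.0, 0.0],"hand":85},
{"travel":[0.334, -0.0, -0.001],"rot":[0.0, 0.0, 0.0],"hand":85}
-- [0.5328 0.0767 0.1675]
```

View pics/v6.png

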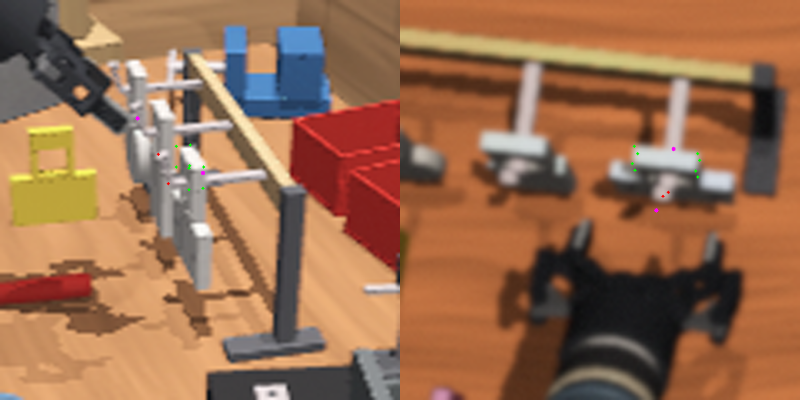

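The overlay matches the rim and the hook, and the gripper is about 8 mm to the right of the rim's centre. I'm correcting that and going in.

Call:
{"op": "step_arm", "data": {
  "series": [
    {"travel": [0.21,0.07,0],"rot": [0,0.3,0.1],"hand": 85},
    {"travel": [0.21,0.06,0],"rot": [0,0.2,0.1],"hand": 85},
    {"travel": [0,0,0],"rot": [0,0,0],"hand": 85}
  ]
}}

```text
time_s: 3.9
tcp_pos: [0.494, 0.0916, 0.2199]
tcp_rot: [0.046, 0.774, -0.1]
wrist_force: [0.5, -0.8, -1.5]
width: 0.0849
```

Run:
```python
from h import *
st()
p,q=rackpose(1.4,128,0)
plan([(p,q,85,4)])
```

```text
3.9 [0.494  0.0916 0.2199] [ 0.046  0.774 -0.1  ] [ 0.18 -0.9  -0.81  0.88 -0.2   0.21] 0.08490862531577857 [ 0.5 -0.8 -1.5]
{"travel":[0.272, -0.046, -0.039],"rot":[0.1, 0.1, -0.2],"hand":85},
{"travel":[0.273, -0.045, -0.038],"rot":[0.1, 0.2, -0.2],"hand":85},
{"travel":[0.273, -0.044, -0.037],"rot":[0.1, 0.1, -0.2],"hand":85},
{"travel":[0.272, -0.042, -0.037],"rot":[0.1, 0.2, -0.2],"hand":85}
-- [0.5328 0.0767 0.1675]
```

Call:
{"op": "step_arm", "data": {
  "series": [
    {"travel": [0,0,0],"rot": [0,0,0],"hand": 85},
    {"travel": [0,0,0],"rot": [0,0,0],"hand": 85}
  ]
}}

```text
time_s: 4.15
tcp_pos: [0.494, 0.0931, 0.2201]
tcp_rot: [0.045, 0.775, -0.098]
wrist_force: [0.4, 0.2, -0.9]
width: 0.0853
```

Run:
```python
from h import *
st()
p,q=rackpose(1.4,128,0)
plan([(p,q,85,4)])
```

```text
4.15 [0.494  0.0931 0.2201] [ 0.045  0.775 -0.098] [ 0.19 -0.9  -0.81  0.88 -0.2   0.21] 0.08533610843395979 [ 0.4  0.2 -0.9]
{"travel":[0.273, -0.052, -0.039],"rot":[0.1, 0.1, -0.2],"hand":85},
{"travel":[0.273, -0.052, -0.038],"rot":[0.2, 0.1, -0.2],"hand":85},
{"travel":[0.274, -0.05, -0.038],"rot":[0.1, 0.2, -0.3],"hand":85},
{"travel":[0.274, -0.05, -0.036],"rot":[0.2, 0.1, -0.2],"hand":85}
-- [0.5328 0.0766 0.1675]
```

Call:
{"op": "step_arm", "data": {
  "series": [
    {"travel": [0.15,-0.1,-0.07],"rot": [0.3,0.3,-0.5],"hand": 85},
    {"travel": [0.15,-0.1,-0.07],"rot": [0.3,0.3,-0.4],"hand": 85},
    {"travel": [0,0,0],"rot": [0,0,0],"hand": 85},
    {"travel": [0,0,0],"rot": [0,0,0],"hand": 85}
  ]
}}

```text
time_s: 4.65
tcp_pos: [0.4998, 0.0791, 0.1999]
tcp_rot: [0.05, 0.786, -0.119]
wrist_force: [0.7, 0.7, 0.8]
width: 0.0852
```

Run:
```python
from h import *
st()
p,q=rackpose(1.4,128,0)
plan([(p,q,85,4)])
```

```text
4.65 [0.4998 0.0791 0.1999] [ 0.05   0.786 -0.119] [ 0.15 -0.88 -0.84  0.85 -0.19  0.2 ] 0.08515943665178512 [0.7 0.7 0.8]
{"travel":[0.193, 0.007, 0.002],"rot":[-0.0, -0.0, 0.0],"hand":85},
{"travel":[0.193, 0.007, 0.003],"rot":[-0.0, -0.0, 0.0],"hand":85},
{"travel":[0.192, 0.007, 0.002],"rot":[-0.1, -0.1, 0.0],"hand":85},
{"travel":[0.193, 0.007, 0.002],"rot":[-0.0, -0.0, 0.1],"hand":85}
-- [0.5328 0.0767 0.1675]
```

Now in line; advance the last 46 mm.

Call:
{"op": "step_arm", "data": {
  "series": [
    {"travel": [0.19,0.01,0],"rot": [0,0,0],"hand": 85},
    {"travel": [0.19,0.01,0],"rot": [0,0,0],"hand": 85},
    {"travel": [0.19,0,0],"rot": [0,0,0],"hand": 85},
    {"travel": [0.17,0,0],"rot": [0,0,0],"hand": 85},
    {"travel": [0,0,0],"rot": [0,0,0],"hand": 85},
    {"travel": [0,0,0],"rot": [0,0,0],"hand": 85}
  ]
}}

```text
time_s: 5.4
tcp_pos: [0.5331, 0.0761, 0.1653]
tcp_rot: [0.05, 0.787, -0.119]
wrist_force: [0.3, 0.2, 0.4]
width: 0.0851
```

Run:
```python
from h import *
st()
p,q=rackpose(1.4,128,0)
plan([(p,q,85,1)])
a=snap('side');b=snap('top')
a=cv2.resize(a[130:200,240:310],(400,400),interpolation=cv2.INTER_CUBIC);b=cv2.resize(b[130:200,185:255],(400,400),interpolation=cv2.INTER_CUBIC)
cv2.imwrite('pics/v7.png',np.hstack([a,b])[:,:,::-1])
```

```text
5.4 [0.5331 0.0761 0.1653] [ 0.05   0.787 -0.119] [ 0.12 -0.77 -0.86  0.72 -0.18  0.18] 0.08512493660025469 [0.3 0.2 0.4]
{"travel":[-0.031, 0.008, 0.021],"rot":[-0.1, -0.2, 0.1],"hand":85}
-- [0.5328 0.0766 0.1675]
```

View pics/v7.png

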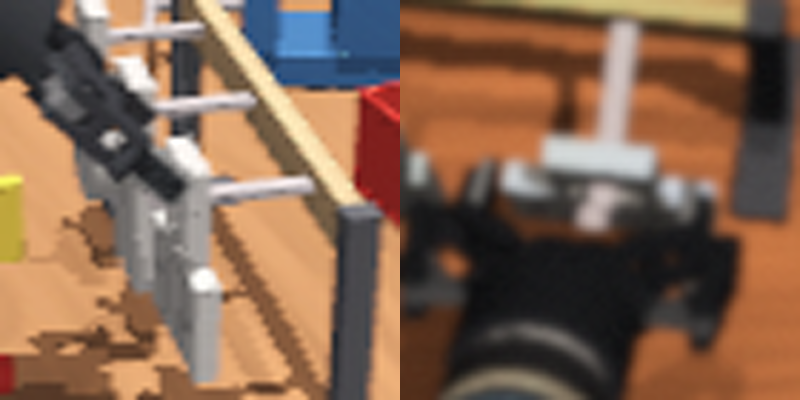

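Call:
{"op": "step_arm", "data": {
  "series": [
    {"travel": [0.1,-0.02,0.03],"rot": [0,0,0],"hand": 85},
    {"travel": [0,0,0],"rot": [0,0,0],"hand": 62},
    {"travel": [0,0,0],"rot": [0,0,0],"hand": 54},
    {"travel": [0,0,0],"rot": [0,0,0],"hand": 40},
    {"travel": [0,0,0],"rot": [0,0,0],"hand": 40},
    {"travel": [0,0,0],"rot": [0,0,0],"hand": 40},
    {"travel": [0,0,0],"rot": [0,0,0],"hand": 40}
  ],
  "grip_force": 80
}}

```text
time_s: 6.38
tcp_pos: [0.5392, 0.0743, 0.1644]
tcp_rot: [0.05, 0.784, -0.119]
wrist_force: [-0.2, 0.0, 0.3]
width: 0.0476
```

Run:
```python
from h import *
st()
a=snap('side');b=snap('top')
a=cv2.resize(a[130:200,240:310],(400,400),interpolation=cv2.INTER_CUBIC);b=cv2.resize(b[130:200,185:255],(400,400),interpolation=cv2.INTER_CUBIC)
cv2.imwrite('pics/v8.png',np.hstack([a,b])[:,:,::-1])
```

```text
6.38 [0.5392 0.0743 0.1644] [ 0.05   0.784 -0.119] [ 0.12 -0.76 -0.85  0.7  -0.17  0.17] 0.04761521294821089 [-0.2  0.   0.3]
```

View pics/v8.png

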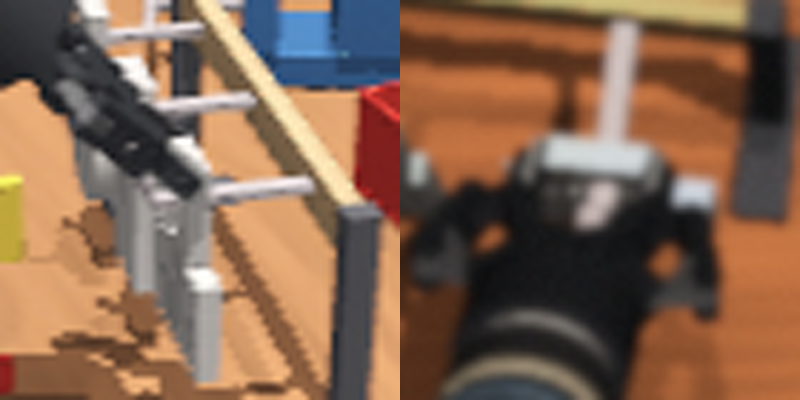

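Gripped on the rim: width 48 mm, pads on both sides at rim height. Now to record the grip and plan the lift, tilt and back-off.

```bash
cat >> h.py <<'E'
RK=(.5374,.1942,-.1235)
def M4(p,r):
    T=np.eye(4);T[:3,:3]=r.as_matrix();T[:3,3]=p;return T
def plate4(f,cx,cy,cz,th,dyaw=0):
    F=M4([f[0],f[1],0],R.from_euler('z',f[2]))
    return F@M4(np.array([cx,cy,cz])/1e3,R.from_euler('z',dyaw)*R.from_euler('y',th,degrees=True))
def tcp4():
    s=sense();return M4(s['tcp_pos'],R.from_rotvec(s['tcp_rot']))
def planp(f,W,h=40):
    G=np.load('G.npy');seq=[]
    for w in W:
        T=plate4(f,*w[:4])@G;seq.append((T[:3,3],R.from_matrix(T[:3,:3]),h,w[4]))
    plan(seq)
def where(f):
    T=np.linalg.inv(M4([f[0],f[1],0],R.from_euler('z',f[2])))@tcp4()@np.linalg.inv(np.load('G.npy'))
    print('plate in frame',(T[:3,3]*1e3).round(1),'yzx',R.from_matrix(T[:3,:3]).as_euler('yxz',degrees=True).round(1))
E
python3 - <<'E'
from h import *
T=tcp4();F=M4([RK[0],RK[1],0],R.from_euler('z',RK[2]))
y=(np.linalg.inv(F)@T)[1,3]*1e3;print('y',y)
G=np.linalg.inv(plate4(RK,1.4,y,128,0))@T;np.save('G.npy',G);print(G.round(4))
where(RK)
planp(RK,[(1.4,y,141,0,3),(-20,y,143,25,5),(-34,y,153,45,4),(-40,y,160,53,2)])
E
```

```text
y -118.75554932454982
[[ 7.074e-01  2.000e-03  7.068e-01  1.520e-02]
 [-7.000e-04  1.000e+00 -2.100e-03  0.000e+00]
 [-7.069e-01  1.000e-03  7.074e-01  3.640e-02]
 [ 0.000e+00  0.000e+00  0.000e+00  1.000e+00]]
plate in frame [   1.4 -118.8  128. ] yzx [-0.  0. -0.]
{"travel":[-0.051, 0.0, 0.051],"rot":[-0.0, -0.0, 0.0],"hand":40},
{"travel":[-0.051, 0.0, 0.051],"rot":[-0.0, -0.0, 0.0],"hand":40},
{"travel":[-0.051, 0.0, 0.051],"rot":[-0.0, -0.0, 0.0],"hand":40}
-- [0.5393 0.0743 0.1774]
{"travel":[0.001, -0.0, -0.036],"rot":[-0.0, 5.0, -0.0],"hand":40},
{"travel":[0.004, -0.0, -0.036],"rot":[-0.0, 5.0, -0.0],"hand":40},
{"travel":[0.007, -0.0, -0.035],"rot":[-0.0, 5.0, -0.0],"hand":40},
{"travel":[0.01, -0.0, -0.034],"rot":[-0.0, 5.0, -0.0],"hand":40},
{"travel":[0.014, -0.0, -0.034],"rot":[-0.0, 5.0, -0.1],"hand":40}
-- [0.5319 0.0752 0.1696]
{"travel":[-0.003, -0.0, -0.028],"rot":[-0.0, 5.0, 0.0],"hand":40},
{"travel":[-0.001, -0.0, -0.029],"rot":[-0.0, 5.0, -0.0],"hand":40},
{"travel":[0.001, -0.0, -0.028],"rot":[-0.0, 5.0, -0.0],"hand":40},
{"travel":[0.004, -0.0, -0.029],"rot":[-0.0, 5.0, -0.0],"hand":40}
-- [0.5253 0.0761 0.168 ]
{"travel":[-0.015, -0.0, -0.035],"rot":[-0.0, 4.0, -0.0],"hand":40},
{"travel":[-0.012, -0.001, -0.037],"rot":[-0.0, 4.0, -0.0],"hand":40}
-- [0.521  0.0765 0.1698]
```

Call:
{"op": "step_arm", "data": {
  "series": [
    {"travel": [-0.05,0,0.05],"rot": [0,0,0],"hand": 40},
    {"travel": [-0.05,0,0.05],"rot": [0,0,0],"hand": 40},
    {"travel": [-0.05,0,0.05],"rot": [0,0,0],"hand": 40},
    {"travel": [0,0,0],"rot": [0,0,0],"hand": 40},
    {"travel": [0,0,0],"rot": [0,0,0],"hand": 40}
  ]
}}

```text
time_s: 7.1
tcp_pos: [0.5367, 0.0744, 0.1726]
tcp_rot: [0.049, 0.793, -0.118]
wrist_force: [-0.0, -0.2, -2.9]
width: 0.0471
```

Run:
```python
from h import *
st();where(RK)
y=-118.8
planp(RK,[(1.4,y,141,0,1),(-20,y,143,25,5),(-34,y,153,45,4)])
```

```text
7.1 [0.5367 0.0744 0.1726] [ 0.049  0.793 -0.118] [ 0.12 -0.76 -0.83  0.73 -0.17  0.17] 0.04708499580954577 [-0.  -0.2 -2.9]
plate in frame [  -1.5 -119.   136.3] yzx [ 0.5 -0.1  0.1]
{"travel":[-0.027, 0.003, 0.087],"rot":[0.1, -0.5, 0.0],"hand":40}
-- [0.5393 0.0743 0.1774]
{"travel":[0.001, -0.0, -0.036],"rot":[-0.0, 5.0, -0.0],"hand":40},
{"travel":[0.004, -0.0, -0.036],"rot":[-0.0, 5.0, -0.0],"hand":40},
{"travel":[0.007, -0.0, -0.035],"rot":[-0.0, 5.0, -0.0],"hand":40},
{"travel":[0.01, -0.0, -0.034],"rot":[-0.0, 5.0, -0.0],"hand":40},
{"travel":[0.014, -0.001, -0.034],"rot":[-0.0, 5.0, -0.0],"hand":40}
-- [0.5319 0.0752 0.1696]
{"travel":[-0.003, 0.0, -0.028],"rot":[-0.0, 5.0, -0.0],"hand":40},
{"travel":[-0.001, 0.0, -0.029],"rot":[-0.0, 5.0, -0.0],"hand":40},
{"travel":[0.001, 0.0, -0.028],"rot":[-0.0, 5.0, -0.0],"hand":40},
{"travel":[0.004, 0.0, -0.029],"rot":[-0.0, 5.0, -0.1],"hand":40}
-- [0.5252 0.076  0.168 ]
```

Weight of about 2.9 N is on the wrist, so the plate is off the arm of the hook. Next come the rest of the lift and the first tilt.

Call:
{"op": "step_arm", "data": {
  "series": [
    {"travel": [-0.03,0,0.09],"rot": [0,0,0],"hand": 40},
    {"travel": [-0.03,0,0.02],"rot": [0,4,0],"hand": 40},
    {"travel": [0,0,-0.036],"rot": [0,5,0],"hand": 40},
    {"travel": [0,0,-0.036],"rot": [0,5,0],"hand": 40},
    {"travel": [0,0,-0.036],"rot": [0,5,0],"hand": 40},
    {"travel": [0,0,0],"rot": [0,0,0],"hand": 40}
  ]
}}

```text
time_s: 7.85
tcp_pos: [0.5356, 0.0748, 0.1774]
tcp_rot: [0.07, 1.13, -0.111]
wrist_force: [0.7, 0.1, -2.7]
width: 0.0476
```

Run:
```python
from h import *
st();where(RK)
y=-118.8
planp(RK,[(-20,y,143,25,2),(-34,y,153,45,4),(-40,y,160,53,2)])
from planar import *
T=np.linalg.inv(M4([RK[0],RK[1],0],R.from_euler('z',RK[2])))@tcp4()@np.linalg.inv(np.load('G.npy'))
print(clr(T[0,3]*1e3,T[2,3]*1e3,R.from_matrix(T[:3,:3]).as_euler('yxz',degrees=True)[0],45))
```

```text
7.85 [0.5356 0.0748 0.1774] [ 0.07   1.13  -0.111] [ 0.06 -0.4  -0.45  1.09 -0.08  0.17] 0.047600346759065965 [ 0.7  0.1 -2.7]
plate in frame [ -13.8 -118.8  148.3] yzx [19.9 -0.   0.1]
{"travel":[0.046, -0.001, -0.056],"rot":[0.0, 2.6, -0.0],"hand":40},
{"travel":[0.048, -0.0, -0.053],"rot":[0.1, 2.5, -0.0],"hand":40}
-- [0.5319 0.0752 0.1696]
{"travel":[-0.003, -0.0, -0.028],"rot":[-0.0, 5.0, -0.0],"hand":40},
{"travel":[-0.001, -0.0, -0.029],"rot":[-0.0, 5.0, -0.0],"hand":40},
{"travel":[0.001, -0.0, -0.029],"rot":[-0.0, 5.0, -0.0],"hand":40},
{"travel":[0.004, -0.0, -0.028],"rot":[-0.0, 5.0, -0.1],"hand":40}
-- [0.5253 0.076  0.168 ]
{"travel":[-0.015, -0.0, -0.035],"rot":[-0.0, 4.0, 0.0],"hand":40},
{"travel":[-0.012, -0.001, -0.037],"rot":[-0.0, 4.0, 0.0],"hand":40}
-- [0.521  0.0765 0.1698]
(np.float64(3.7887322635758136), np.float64(38.77584532718444))
```

Call:
{"op": "step_arm", "data": {
  "series": [
    {"travel": [0.05,0,-0.06],"rot": [0,2.6,0],"hand": 40},
    {"travel": [0.05,0,-0.05],"rot": [0,2.6,0],"hand": 40},
    {"travel": [0,0,-0.03],"rot": [0,5,0],"hand": 40},
    {"travel": [0,0,-0.03],"rot": [0,5,0],"hand": 40},
    {"travel": [0,0,0],"rot": [0,0,0],"hand": 40}
  ]
}}

```text
time_s: 8.48
tcp_pos: [0.5287, 0.076, 0.1681]
tcp_rot: [0.086, 1.392, -0.103]
wrist_force: [-0.5, 1.2, -1.7]
width: 0.0474
```

```bash
cat > chk.py <<'E'
from h import *
import planar
T=np.linalg.inv(M4([RK[0],RK[1],0],R.from_euler('z',RK[2])))@tcp4()@np.linalg.inv(np.load('G.npy'))
print(planar.clr(T[0,3]*1e3,T[2,3]*1e3,R.from_matrix(T[:3,:3]).as_euler('yxz',degrees=True)[0],45))
st();where(RK)
E
python3 - <<'E'
from chk import *
y=-118.8
planp(RK,[(-32,y,151,42,2),(-40,y,160,53,2),(-42,y,172,54,2),(-47,y,182,52,2)])
E
```

```text
(np.float64(8.258566050666348), np.float64(39.7313684870749))
8.47 [0.5287 0.076  0.1681] [ 0.086  1.392 -0.103] [ 0.03 -0.13 -0.18  1.34 -0.03  0.16] 0.04743523495218518 [-0.5  1.2 -1.7]
plate in frame [ -27.4 -118.5  146.9] yzx [34.9 -0.   0.1]
{"travel":[-0.002, -0.003, -0.019],"rot":[0.1, 3.6, -0.0],"hand":40},
{"travel":[-0.0, -0.004, -0.019],"rot":[0.0, 3.5, -0.0],"hand":40}
-- [0.5264 0.0758 0.1679]
{"travel":[-0.018, -0.0, -0.044],"rot":[0.0, 5.5, -0.0],"hand":40},
{"travel":[-0.014, -0.0, -0.046],"rot":[0.0, 5.5, -0.0],"hand":40}
-- [0.521  0.0765 0.1698]
{"travel":[-0.091, -0.0, -0.028],"rot":[0.0, 0.5, -0.0],"hand":40},
{"travel":[-0.092, -0.0, -0.03],"rot":[0.0, 0.5, -0.0],"hand":40}
-- [0.5192 0.0768 0.1811]
{"travel":[-0.086, -0.0, -0.058],"rot":[0.0, -1.0, -0.0],"hand":40},
{"travel":[-0.087, -0.0, -0.057],"rot":[0.0, -1.0, -0.0],"hand":40}
-- [0.5139 0.0774 0.1924]
```

Call:
{"op": "step_arm", "data": {
  "series": [
    {"travel": [0,0,-0.02],"rot": [0,3.6,0],"hand": 40},
    {"travel": [0,0,-0.02],"rot": [0,3.6,0],"hand": 40},
    {"travel": [-0.02,0,-0.045],"rot": [0,5,0],"hand": 40},
    {"travel": [-0.02,0,-0.045],"rot": [0,5,0],"hand": 40},
    {"travel": [0,0,0],"rot": [0,0,0],"hand": 40}
  ]
}}

```text
time_s: 9.1
tcp_pos: [0.5203, 0.0778, 0.1711]
tcp_rot: [0.1, 1.684, -0.091]
wrist_force: [-0.4, -0.1, -3.4]
width: 0.0474
```

Run:
```python
from chk import *
y=-118.8
planp(RK,[(-41,y,166,53,1),(-42,y,172,54,1),(-47,y,182,52,2),(-60,y,188,40,3),(-72,y,215,35,2)])
a=snap('side');b=snap('top')
a=cv2.resize(a[130:200,240:310],(400,400),interpolation=cv2.INTER_CUBIC);b=cv2.resize(b[130:200,185:255],(400,400),interpolation=cv2.INTER_CUBIC)
cv2.imwrite('pics/v9.png',np.hstack([a,b])[:,:,::-1])
```

```text
(np.float64(6.319262985930414), np.float64(50.15795855465423))
9.1 [0.5203 0.0778 0.1711] [ 0.1    1.684 -0.091] [0.01 0.17 0.14 1.65 0.01 0.13] 0.0474108524553784 [-0.4 -0.1 -3.4]
plate in frame [ -40.6 -117.8  160.4] yzx [51.6 -0.   0.3]
{"travel":[-0.077, -0.02, -0.011],"rot":[0.3, 1.4, 0.1],"hand":40}
-- [0.52   0.0766 0.1758]
{"travel":[-0.086, -0.0, -0.026],"rot":[-0.0, 1.0, -0.1],"hand":40}
-- [0.5192 0.0767 0.1811]
{"travel":[-0.086, -0.0, -0.059],"rot":[-0.0, -1.0, 0.0],"hand":40},
{"travel":[-0.088, -0.001, -0.057],"rot":[-0.0, -1.0, 0.1],"hand":40}
-- [0.5139 0.0774 0.1925]
{"travel":[-0.065, -0.0, -0.098],"rot":[0.0, -4.0, -0.0],"hand":40},
{"travel":[-0.071, -0.0, -0.093],"rot":[0.0, -4.0, -0.0],"hand":40},
{"travel":[-0.077, -0.0, -0.087],"rot":[-0.0, -4.0, -0.0],"hand":40}
-- [0.498  0.0794 0.2061]
{"travel":[-0.259, -0.0, -0.092],"rot":[0.0, -2.5, -0.0],"hand":40},
{"travel":[-0.263, -0.001, -0.08],"rot":[0.0, -2.5, -0.0],"hand":40}
-- [0.4844 0.081  0.2361]
```

View pics/v9.png

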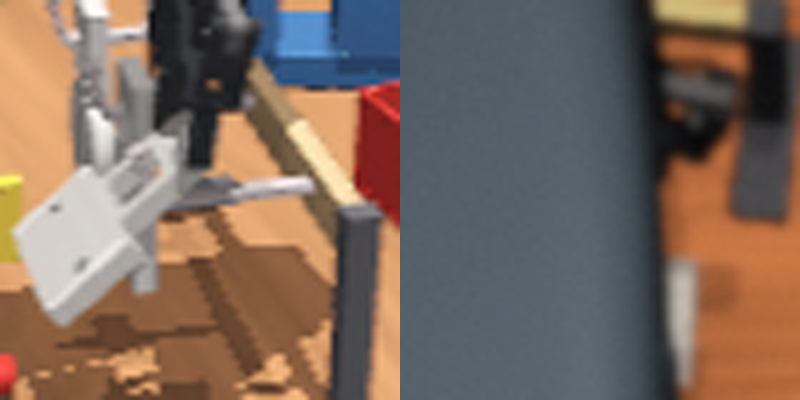

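The plate is tilted about 50° (side crop, foot at (60,300)), with the hook tip showing in the window at about (150,160). Clearance is as planned, so I back it off along the lip.

Call:
{"op": "step_arm", "data": {
  "series": [
    {"travel": [-0.08,-0.01,-0.01],"rot": [0.2,1.4,0],"hand": 40},
    {"travel": [-0.09,0,-0.03],"rot": [0,1,0],"hand": 40},
    {"travel": [-0.09,0,-0.06],"rot": [0,-1,0],"hand": 40},
    {"travel": [0,0,0],"rot": [0,0,0],"hand": 40}
  ]
}}

```text
time_s: 9.7
tcp_pos: [0.5149, 0.0785, 0.1924]
tcp_rot: [0.104, 1.701, -0.092]
wrist_force: [0.3, 0.9, -2.2]
width: 0.0472
```

Run:
```python
from chk import *
y=-118.8
planp(RK,[(-47,y,182,52,2),(-60,y,188,40,3),(-72,y,215,35,2)])
```

```text
(np.float64(8.616608394497016), np.float64(70.97268106302226))
9.7 [0.5149 0.0785 0.1924] [ 0.104  1.701 -0.092] [0.01 0.18 0.19 1.71 0.02 0.13] 0.047221530003430254 [ 0.3  0.9 -2.2]
plate in frame [ -46.2 -117.7  182.4] yzx [52.6  0.   0.2]
{"travel":[0.001, -0.01, -0.007],"rot":[0.1, -0.3, 0.0],"hand":40},
{"travel":[0.0, -0.01, -0.007],"rot":[0.1, -0.3, 0.0],"hand":40}
-- [0.5139 0.0774 0.1925]
{"travel":[-0.065, -0.0, -0.098],"rot":[-0.0, -4.0, 0.0],"hand":40},
{"travel":[-0.071, -0.0, -0.093],"rot":[-0.0, -4.0, 0.0],"hand":40},
{"travel":[-0.077, -0.0, -0.087],"rot":[-0.0, -4.0, 0.0],"hand":40}
-- [0.4981 0.0794 0.2061]
{"travel":[-0.259, -0.001, -0.092],"rot":[-0.0, -2.5, 0.0],"hand":40},
{"travel":[-0.263, -0.001, -0.081],"rot":[-0.0, -2.5, 0.0],"hand":40}
-- [0.4844 0.081  0.2361]
```

Call:
{"op": "step_arm", "data": {
  "series": [
    {"travel": [-0.07,-0.01,-0.1],"rot": [0,-4,0],"hand": 40},
    {"travel": [-0.07,-0.01,-0.1],"rot": [0,-4,0],"hand": 40},
    {"travel": [-0.08,0,-0.09],"rot": [0,-4,0],"hand": 40},
    {"travel": [-0.26,0,-0.09],"rot": [0,-2.5,0],"hand": 40},
    {"travel": [-0.26,0,-0.09],"rot": [0,-2.5,0],"hand": 40},
    {"travel": [0,0,0],"rot": [0,0,0],"hand": 40}
  ]
}}

```text
time_s: 10.45
tcp_pos: [0.4813, 0.0812, 0.2363]
tcp_rot: [0.085, 1.398, -0.102]
wrist_force: [0.6, 0.9, -2.3]
width: 0.0467
```

```bash
cat > gfit.py <<'E'
from h import *
a=snap('side');b=snap('top')
cv2.imwrite('pics/s1.png',a[:,:,::-1]);cv2.imwrite('pics/t1.png',b[:,:,::-1])
g=(.5389,-.1972,-.2714)
def W(x,y,z):
    c,s=np.cos(g[2]),np.sin(g[2]);return np.array([g[0]+(c*x-s*y)/1e3,g[1]+(s*x+c*y)/1e3,z/1e3])
def box(x0,x1,y0,y1,z0,z1):
    v=[(x,y,z) for x in(x0,x1) for y in(y0,y1) for z in(z0,z1)]
    return [(v[i],v[j]) for i in range(8) for j in range(i) if sum(p!=q for p,q in zip(v[i],v[j]))==1]
E
python3 - <<'E'
from chk import *
from gfit import *
print(clr if 0 else '')
big=[]
a=cv2.imread('pics/s1.png');b=cv2.imread('pics/t1.png')
for cam,im,(r0,c0) in(('side',a,(195,270)),('top',b,(110,263))):
    im=cv2.resize(im[r0:r0+100,c0:c0+100],(800,800),interpolation=cv2.INTER_CUBIC)
    for A,B in box(-85,115,-125,125,0,35)+box(30,104,-50,50,35,105):
        f=lambda q:tuple(int(v) for v in (proj(cam,W(*q))-[c0,r0]+.5)*8)
        cv2.line(im,f(A),f(B),(0,255,0),1)
    big.append(im[:,:,:])
cv2.imwrite('pics/v10.png',cv2.resize(np.hstack(big),(800,400),interpolation=cv2.INTER_AREA))
E
```

```text
(np.float64(39.83482706812392), np.float64(115.23153959498104))
10.45 [0.4813 0.0812 0.2363] [ 0.085  1.398 -0.102] [ 0.05 -0.23 -0.13  1.5  -0.03  0.17] 0.04673813418120073 [ 0.6  0.9 -2.3]
plate in frame [ -75.2 -119.2  215.3] yzx [35.2 -0.   0.2]
```

View pics/v10.png

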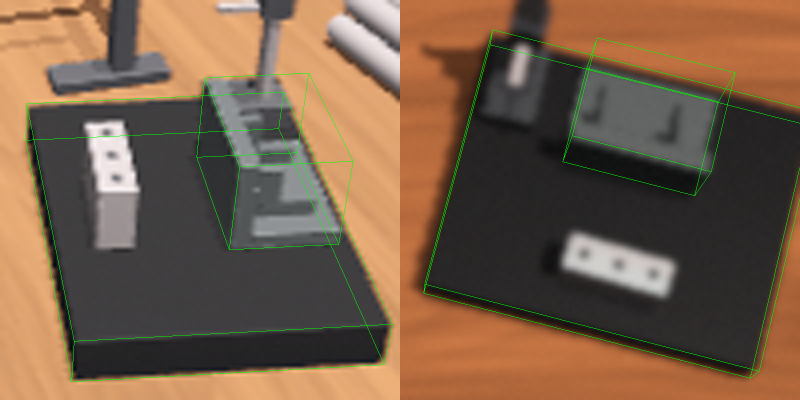

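The overlay agrees with the granite and the angle plate to about 1 px, so I'll use that frame. The plate is clear of the hook; now plan the transfer.

```bash
echo 'GR=(.5389,-.1972,-.2714)'>>h.py
python3 - <<'E'
from h import *
where(GR)
planp(GR,[(-20,0,225,28,8),(0,0,200,0,4)])
E
```

```text
plate in frame [-162.9  247.5  213.6] yzx [35.4 -0.1  8.6]
{"travel":[0.004, -0.564, 0.214],"rot":[1.1, -0.9, -0.2],"hand":40},
{"travel":[0.01, -0.559, 0.224],"rot":[1.0, -0.9, -0.2],"hand":40},
{"travel":[0.015, -0.555, 0.234],"rot":[1.1, -0.9, -0.3],"hand":40},
{"travel":[0.022, -0.551, 0.244],"rot":[1.0, -0.9, -0.2],"hand":40},
{"travel":[0.027, -0.546, 0.253],"rot":[1.1, -0.9, -0.3],"hand":40},
{"travel":[0.034, -0.541, 0.263],"rot":[1.0, -1.0, -0.2],"hand":40},
{"travel":[0.041, -0.536, 0.272],"rot":[1.1, -0.9, -0.3],"hand":40},
{"travel":[0.049, -0.531, 0.282],"rot":[1.0, -1.0, -0.2],"hand":40}
-- [ 0.5491 -0.2     0.25  ]
{"travel":[0.06, 0.0, 0.002],"rot":[0.0, -7.0, 0.0],"hand":40},
{"travel":[0.059, 0.0, -0.005],"rot":[0.0, -7.0, 0.0],"hand":40},
{"travel":[0.059, 0.0, -0.013],"rot":[0.0, -7.0, 0.0],"hand":40},
{"travel":[0.056, 0.0, -0.02],"rot":[0.0, -7.0, 0.0],"hand":40}
-- [ 0.5535 -0.2013  0.2364]
```

Call:
{"op": "step_arm", "data": {
  "series": [
    {"travel": [-0.1,-0.56,0.21],"rot": [1,-0.9,-0.2],"hand": 40},
    {"travel": [0,-0.56,0.22],"rot": [1,-0.9,-0.2],"hand": 40},
    {"travel": [0,-0.56,0.23],"rot": [1.1,-0.9,-0.3],"hand": 40},
    {"travel": [0.02,-0.55,0.24],"rot": [1,-0.9,-0.2],"hand": 40},
    {"travel": [0.03,-0.55,0.25],"rot": [1.1,-0.9,-0.3],"hand": 40},
    {"travel": [0.03,-0.54,0.26],"rot": [1,-1,-0.2],"hand": 40},
    {"travel": [0.04,-0.4,0.2],"rot": [1,-0.9,-0.2],"hand": 40},
    {"travel": [0,0,0],"rot": [0,0,0],"hand": 40},
    {"travel": [0,0,0],"rot": [0,0,0],"hand": 40}
  ]
}}

```text
time_s: 11.68
tcp_pos: [0.5367, -0.1641, 0.239]
tcp_rot: [0.17, 1.307, -0.217]
wrist_force: [1.3, -0.2, -3.0]
width: 0.0472
```

Run:
```python
from h import *
st();where(GR)
planp(GR,[(-10,0,215,15,None),(0,0,190,0,3)])
```

```text
11.68 [ 0.5367 -0.1641  0.239 ] [ 0.17   1.307 -0.217] [-0.45 -0.15 -0.07  1.4   0.05 -0.18] 0.04719044785794252 [ 1.3 -0.2 -3. ]
plate in frame [-42.5  30.8 215.3] yzx [30.4  0.1  1. ]
{"travel":[-0.007, -0.264, 0.214],"rot":[0.4, -7.7, -0.2],"hand":40},
{"travel":[0.023, -0.262, 0.215],"rot":[0.5, -7.7, -0.2],"hand":40}
-- [ 0.5525 -0.201   0.2463]
{"travel":[0.098, -0.0, -0.05],"rot":[-0.0, -5.0, -0.0],"hand":40},
{"travel":[0.094, -0.0, -0.058],"rot":[-0.0, -5.0, -0.0],"hand":40},
{"travel":[0.088, -0.0, -0.067],"rot":[-0.0, -5.0, -0.0],"hand":40}
-- [ 0.5535 -0.2013  0.2264]
```

Call:
{"op": "step_arm", "data": {
  "series": [
    {"travel": [0,-0.26,0.21],"rot": [0.4,-7.7,-0.2],"hand": 40},
    {"travel": [0.02,-0.26,0.21],"rot": [0.5,-7.7,-0.2],"hand": 40},
    {"travel": [0.05,0,-0.02],"rot": [0,-5,0],"hand": 40},
    {"travel": [0.05,0,-0.02],"rot": [0,-5,0],"hand": 40},
    {"travel": [0.05,0,-0.02],"rot": [0,-5,0],"hand": 40},
    {"travel": [0,0,0],"rot": [0,0,0],"hand": 40},
    {"travel": [0,0,0],"rot": [0,0,0],"hand": 40}
  ]
}}

```text
time_s: 12.55
tcp_pos: [0.5528, -0.1939, 0.2261]
tcp_rot: [0.111, 0.784, -0.248]
wrist_force: [-0.9, -0.4, -1.7]
width: 0.0471
```

Run:
```python
from h import *
st();where(GR)
planp(GR,[(0,0,165,0,4)])
```

```text
12.55 [ 0.5528 -0.1939  0.2261] [ 0.111  0.784 -0.248] [-0.58 -0.65 -0.67  0.79  0.22 -0.22] 0.04705788761377994 [-0.9 -0.4 -1.7]
plate in frame [ -2.8   7.  189.7] yzx [0.2 0.4 0.5]
{"travel":[0.081, -0.03, -0.065],"rot":[0.0, -0.1, -0.1],"hand":40},
{"travel":[0.08, -0.029, -0.065],"rot":[0.0, -0.0, -0.2],"hand":40},
{"travel":[0.081, -0.029, -0.064],"rot":[0.0, -0.1, -0.1],"hand":40},
{"travel":[0.08, -0.03, -0.065],"rot":[0.1, -0.0, -0.2],"hand":40}
-- [ 0.5535 -0.2013  0.2014]
```

Call:
{"op": "step_arm", "data": {
  "series": [
    {"travel": [0.08,-0.04,-0.06],"rot": [0,0,-0.2],"hand": 40},
    {"travel": [0.08,-0.04,-0.06],"rot": [0,0,-0.2],"hand": 40},
    {"travel": [0.08,-0.04,-0.06],"rot": [0,0,-0.1],"hand": 40},
    {"travel": [0.08,-0.02,-0.06],"rot": [0,0,-0.1],"hand": 40},
    {"travel": [0,0,0],"rot": [0,0,0],"hand": 40},
    {"travel": [0,0,0],"rot": [0,0,0],"hand": 40}
  ]
}}

```text
time_s: 13.3
tcp_pos: [0.5564, -0.2045, 0.2052]
tcp_rot: [0.105, 0.783, -0.259]
wrist_force: [-0.4, -0.6, -3.2]
width: 0.0472
```

```bash
cat > ov.py <<'E'
from gfit import *
def ov(fn,T,dx=0):
    st();where(GR);big=[]
    for cam,im,(r0,c0) in(('side',a,(165,265)),('top',b,(115,265))):
        im=cv2.resize(im[r0:r0+100,c0:c0+100],(800,800),interpolation=cv2.INTER_CUBIC)[:,:,::-1].copy()
        f=lambda q:tuple(int(v) for v in (proj(cam,q)-[c0,r0]+.5)*8)
        for A,B in box(30,104,-50,50,35,105):cv2.line(im,f(W(*A)),f(W(*B)),(0,200,0),1)
        for A,B in box(-7,7,-50,50,-59,1)+box(-7,7,-25,25,37,59):
            h=lambda q:(T@np.append(np.array(q)/1e3,1))[:3]
            cv2.line(im,f(h(A)),f(h(B)),(0,0,255),1)
        big.append(im)
    cv2.imwrite('pics/'+fn,cv2.resize(np.hstack(big),(800,400),interpolation=cv2.INTER_AREA))
E
python3 - <<'E'
from ov import *
ov('v11.png',tcp4()@np.linalg.inv(np.load('G.npy')))
planp(GR,[(0,0,100,0,6)])
E
```

```text
13.4 [ 0.5563 -0.2045  0.2051] [ 0.105  0.783 -0.259] [-0.59 -0.63 -0.71  0.74  0.22 -0.23] 0.046998078723385996 [ 0.4  0.2 -1.9]
plate in frame [  3.4  -2.5 168.7] yzx [ 0.1 -0.2  0.1]
{"travel":[0.128, 0.007, -0.142],"rot":[0.0, -0.0, 0.0],"hand":40},
{"travel":[0.128, 0.007, -0.141],"rot":[0.0, -0.0, 0.0],"hand":40},
{"travel":[0.128, 0.007, -0.142],"rot":[0.0, -0.0, 0.0],"hand":40},
{"travel":[0.129, 0.007, -0.141],"rot":[0.1, -0.0, 0.0],"hand":40},
{"travel":[0.128, 0.006, -0.142],"rot":[0.0, -0.1, 0.0],"hand":40},
{"travel":[0.129, 0.007, -0.142],"rot":[0.1, -0.0, 0.1],"hand":40}
-- [ 0.5536 -0.2013  0.1364]
```

View pics/v11.png

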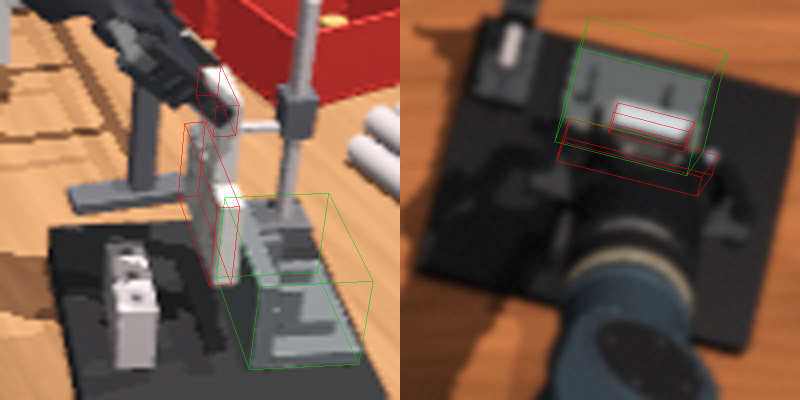

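The red plate model coincides with the real plate in both views (side foot at about (228,284), top rim at about (653,120)), and it is centred within about 3 mm. I'm lowering it into the gap.

Call:
{"op": "step_arm", "data": {
  "series": [
    {"travel": [0.1,0.01,-0.15],"rot": [0,0,0],"hand": 40},
    {"travel": [0.11,0.01,-0.14],"rot": [0,0,0],"hand": 40},
    {"travel": [0.12,0.01,-0.14],"rot": [0,0,0],"hand": 40},
    {"travel": [0,0,0],"rot": [0,0,0],"hand": 40},
    {"travel": [0,0,0],"rot": [0,0,0],"hand": 40}
  ]
}}

```text
time_s: 14.02
tcp_pos: [0.5518, -0.201, 0.1695]
tcp_rot: [0.106, 0.784, -0.258]
wrist_force: [-0.1, 0.5, -2.4]
width: 0.047
```

Run:
```python
from h import *
st();where(GR)
planp(GR,[(0,0,100,0,4)])
```

```text
14.03 [ 0.5518 -0.201   0.1695] [ 0.106  0.784 -0.258] [-0.59 -0.64 -0.78  0.67  0.22 -0.23] 0.04704169903043812 [-0.1  0.5 -2.4]
plate in frame [ -1.9  -0.3 133.1] yzx [ 0.2 -0.1  0.1]
{"travel":[0.103, 0.001, -0.092],"rot":[0.0, -0.1, 0.0],"hand":40},
{"travel":[0.103, 0.001, -0.092],"rot":[0.1, -0.0, 0.0],"hand":40},
{"travel":[0.102, 0.001, -0.092],"rot":[0.0, -0.1, 0.0],"hand":40},
{"travel":[0.103, 0.0, -0.092],"rot":[0.1, -0.0, 0.0],"hand":40}
-- [ 0.5536 -0.2013  0.1364]
```

Call:
{"op": "step_arm", "data": {
  "series": [
    {"travel": [0.1,0,-0.09],"rot": [0,0,0],"hand": 40},
    {"travel": [0.1,0,-0.09],"rot": [0,0,0],"hand": 40},
    {"travel": [0.09,0,-0.08],"rot": [0,0,0],"hand": 40},
    {"travel": [0,0,0],"rot": [0,0,0],"hand": 40},
    {"travel": [0,0,0],"rot": [0,0,0],"hand": 40}
  ]
}}

```text
time_s: 14.65
tcp_pos: [0.5534, -0.2016, 0.1451]
tcp_rot: [0.105, 0.783, -0.258]
wrist_force: [0.2, -0.9, -1.4]
width: 0.0471
```

Run:
```python
from h import *
st();where(GR)
planp(GR,[(0,0,94,0,3)])
```

```text
14.65 [ 0.5534 -0.2016  0.1451] [ 0.105  0.783 -0.258] [-0.59 -0.62 -0.82  0.61  0.22 -0.23] 0.0471246025335766 [ 0.2 -0.9 -1.4]
plate in frame [ -0.2  -0.5 108.7] yzx [ 0.2 -0.2  0.1]
{"travel":[0.058, 0.002, -0.057],"rot":[0.1, -0.1, 0.0],"hand":40},
{"travel":[0.058, 0.002, -0.057],"rot":[0.0, -0.0, 0.0],"hand":40},
{"travel":[0.058, 0.002, -0.057],"rot":[0.1, -0.1, 0.1],"hand":40}
-- [ 0.5536 -0.2013  0.1305]
```

Call:
{"op": "step_arm", "data": {
  "series": [
    {"travel": [0.06,0,-0.06],"rot": [0,0,0],"hand": 40},
    {"travel": [0.05,0,-0.05],"rot": [0,0,0],"hand": 40},
    {"travel": [0,0,0],"rot": [0,0,0],"hand": 40},
    {"travel": [0,0,0],"rot": [0,0,0],"hand": 40}
  ]
}}

```text
time_s: 15.15
tcp_pos: [0.5536, -0.2018, 0.1359]
tcp_rot: [0.105, 0.782, -0.259]
wrist_force: [0.2, 0.3, -1.5]
width: 0.0469
```

```bash
cat > rim.py <<'E'
from gfit import *
def rim(a,b,zc):
    st();where(GR)
    # white rim blob in the top view -> granite frame at its top height
    g0=b.min(2).astype(float);C=proj('top',W(0,0,zc+59));yy,xx=np.mgrid[:384,:512]
    m=(g0>110)&(np.hypot(xx-C[0],yy-C[1])<13)
    n,l,s,c=cv2.connectedComponentsWithStats(m.astype(np.uint8))
    k=1+np.argmax(s[1:,4]);ys,xs=np.where(l==k)
    P_=np.array([onz('top',(x,y),(zc+59)/1e3) for x,y in zip(xs,ys)])[:,:2]-[g[0],g[1]]
    Q=P_@R.from_euler('z',g[2]).as_matrix()[:2,:2]*1e3
    ev,V=np.linalg.eigh(np.cov(Q.T));v=V[:,1]*np.sign(V[1,1])
    print('rim blob n',len(xs),'centre in gap frame',Q.mean(0).round(1),'extent',np.ptp(Q,0).round(0),'yaw deg',np.degrees(np.arctan2(-v[0],v[1])).round(1))
E
python3 - <<'E'
from rim import *
rim(a,b,98);planp(GR,[(0,0,92,0,3)])
E
```

```text
15.25 [ 0.5536 -0.2017  0.1359] [ 0.105  0.782 -0.258] [-0.59 -0.62 -0.84  0.59  0.22 -0.23] 0.047315944569302576 [-0.2 -0.  -3.5]
plate in frame [ 0.1 -0.6 99.5] yzx [ 0.1 -0.2  0.1]
rim blob n 117 centre in gap frame [2.  1.8] extent [17. 52.] yaw deg 1.0
{"travel":[0.029, 0.003, -0.03],"rot":[0.1, -0.0, 0.0],"hand":40},
{"travel":[0.028, 0.002, -0.03],"rot":[0.0, -0.1, 0.0],"hand":40},
{"travel":[0.029, 0.002, -0.03],"rot":[0.1, -0.0, 0.1],"hand":40}
-- [ 0.5535 -0.2013  0.1284]
```

Call:
{"op": "step_arm", "data": {
  "series": [
    {"travel": [0.02,0,-0.05],"rot": [0,0,0],"hand": 40},
    {"travel": [0.02,0,-0.03],"rot": [0,0,0],"hand": 40},
    {"travel": [0,0,0],"rot": [0,0,0],"hand": 40}
  ]
}}

```text
time_s: 15.62
tcp_pos: [0.552, -0.2014, 0.1308]
tcp_rot: [0.105, 0.782, -0.259]
wrist_force: [0.4, -0.2, -2.5]
width: 0.0472
```

Run:
```python
from h import *
st();where(GR)
```

```text
15.62 [ 0.552  -0.2014  0.1308] [ 0.105  0.782 -0.259] [-0.59 -0.62 -0.85  0.58  0.22 -0.23] 0.047173911236382995 [ 0.4 -0.2 -2.5]
plate in frame [-1.6 -0.7 94.4] yzx [ 0.1 -0.2  0.1]
```

Call:
{"op": "step_arm", "data": {
  "series": [
    {"travel": [0.025,0,-0.025],"rot": [0,0,0],"hand": 40},
    {"travel": [0,0,0],"rot": [0,0,0],"hand": 40}
  ]
}}

```text
time_s: 15.88
tcp_pos: [0.553, -0.2019, 0.1309]
tcp_rot: [0.104, 0.778, -0.259]
wrist_force: [-0.7, -0.3, -3.3]
width: 0.0471
```

Call:
{"op": "step_arm", "data": {
  "series": [
    {"travel": [0.025,0,-0.025],"rot": [0,0,0],"hand": 40},
    {"travel": [0,0,0],"rot": [0,0,0],"hand": 40}
  ]
}}

```text
time_s: 16.12
tcp_pos: [0.5541, -0.2023, 0.1308]
tcp_rot: [0.103, 0.775, -0.259]
wrist_force: [-0.2, 0.3, -1.2]
width: 0.0472
```

Call:
{"op": "step_arm", "data": {
  "series": [
    {"travel": [0.02,0,-0.06],"rot": [0,0.4,0],"hand": 40},
    {"travel": [0,0,0],"rot": [0,0,0],"hand": 40},
    {"travel": [0,0,0],"rot": [0,0,0],"hand": 40}
  ]
}}

```text
time_s: 16.5
tcp_pos: [0.5542, -0.2024, 0.1308]
tcp_rot: [0.102, 0.776, -0.258]
wrist_force: [-0.9, 0.5, 0.4]
width: 0.0473
```

Run:
```python
from h import *
for i in range(4):
    s=sense();print(np.round(s['wrist_force'],1),np.round(s['ft_torque'],2));imaging.read_camera('top')
st();where(GR)
```

```text
[-0.9  0.5  0.4] [0.36 0.64 0.05]
[ 0.2 -0.1  1.3] [0.36 0.65 0.09]
[-0.2 -0.3  0.8] [0.46 0.65 0.07]
[-0.8  0.2  0.8] [0.37 0.61 0.09]
16.7 [ 0.5542 -0.2024  0.1307] [ 0.102  0.776 -0.258] [-0.59 -0.62 -0.85  0.57  0.22 -0.23] 0.046947868087287806 [-1.3  0.5  1.3]
plate in frame [ 1.  -1.1 94.2] yzx [-0.2 -0.3  0.2]
```

Run:
```python
from rim import *
rim(a,b,94)
# block top blob
g0=b.min(2).astype(float);C=proj('top',W(-45,-5.6,85));yy,xx=np.mgrid[:384,:512]
m=(g0>110)&(np.hypot(xx-C[0],yy-C[1])<20);ys,xs=np.where(m);print('block px',len(xs))
big=[cv2.resize(im[r0:r0+70,c0:c0+70],(400,400),interpolation=cv2.INTER_CUBIC) for im,r0,c0 in((a,200,280),(b,125,280))]
print(C)
big2=[]
T=tcp4()@np.linalg.inv(np.load('G.npy'))
for cam,im,(r0,c0) in(('side',a,(200,280)),('top',b,(125,280))):
    im=cv2.resize(im[r0:r0+70,c0:c0+70],(400,400),interpolation=cv2.INTER_CUBIC)[:,:,::-1].copy()
    f=lambda q:tuple(int(v) for v in (proj(cam,q)-[c0,r0]+.5)*400/70)
    for A,B in [((30,-50,105),(30,50,105)),((30,-50,35),(30,-50,105))]:cv2.line(im,f(W(*A)),f(W(*B)),(0,200,0),1)
    for A,B in box(-7,7,-50,50,35,95)+box(-7,7,-25,25,131,153):cv2.line(im,f(W(*A)),f(W(*B)),(0,0,255),1)
    big2.append(im)
cv2.imwrite('pics/v12.png',np.hstack(big2))
```

```text
16.8 [ 0.5542 -0.2024  0.1308] [ 0.102  0.776 -0.258] [-0.59 -0.62 -0.85  0.57  0.22 -0.23] 0.0469830695702923 [-0.6  0.8  0.8]
plate in frame [ 1.1 -1.1 94.3] yzx [-0.2 -0.3  0.2]
rim blob n 120 centre in gap frame [1.9 1. ] extent [17. 53.] yaw deg 1.6
block px 6
[317.60372819 175.29616194]
```

View pics/v12.png

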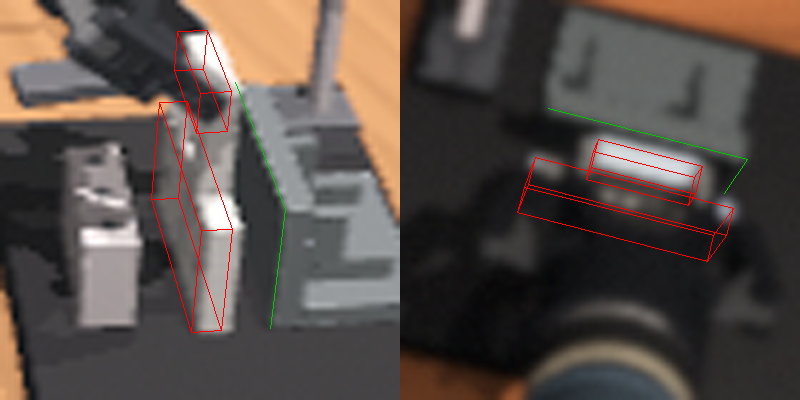

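The side crop shows the plate (near foot edge 203–232) a little nearer the angle plate (272) than the model: roughly 2–4 mm towards +x. I'll measure that sub-pixel.

Run:
```python
from gfit import *
gch=a.astype(int).mean(2)
for r in (246,250,254,256): print(r,290,gch[r,290:336].astype(int).tolist())
for y,z in((-50,40),(-50,50)):
  for x in(-33-0,-7,7,30):print((x,y,z),proj('side',W(x,y if x>-20 else -43,z)).round(1))
for c in(300,305,310,318,322): print('top col',c,130,b[130:175,c].astype(int).mean(1).astype(int).tolist())
for x,y,z in((30,50,105),(30,-50,105),(7,0,153),(-7,0,153)):print((x,y,z),proj('top',W(x,y,z)).round(1))
```

```text
246 290 [28, 40, 67, 84, 136, 173, 159, 159, 159, 160, 160, 160, 161, 144, 81, 37, 38, 34, 29, 28, 43, 79, 102, 95, 84, 104, 146, 173, 173, 172, 172, 151, 59, 57, 52, 53, 52, 51, 64, 85, 92, 91, 91, 91, 85, 79]
250 290 [29, 27, 49, 73, 121, 161, 158, 157, 158, 158, 158, 159, 159, 139, 72, 68, 68, 68, 65, 58, 58, 58, 79, 103, 102, 129, 165, 174, 174, 174, 161, 111, 65, 58, 57, 55, 53, 54, 73, 93, 91, 91, 97, 128, 155, 155]
254 290 [65, 59, 58, 75, 124, 157, 156, 156, 156, 157, 158, 158, 150, 115, 58, 58, 58, 59, 59, 58, 59, 58, 59, 79, 110, 145, 172, 172, 172, 172, 151, 69, 68, 65, 59, 58, 56, 63, 83, 91, 90, 91, 86, 84, 94, 94]
256 290 [69, 65, 58, 86, 133, 155, 155, 155, 155, 155, 156, 155, 149, 118, 68, 68, 68, 68, 69, 68, 68, 65, 59, 62, 104, 155, 174, 174, 173, 164, 127, 68, 68, 69, 64, 59, 55, 67, 91, 91, 91, 93, 98, 96, 90, 98]
(-33, -50, 40) [303. 255.]
(-7, -50, 40) [313.2 256.2]
(7, -50, 40) [318.5 256. ]
(30, -50, 40) [327.  255.6]
(-33, -50, 50) [303.3 252.1]
(-7, -50, 50) [313.5 253.3]
(7, -50, 50) [318.8 253.1]
(30, -50, 50) [327.4 252.7]
top col 300 130 [37, 38, 34, 35,
[... 416 characters left out ...]
, 74, 61, 71, 93, 102, 103, 96, 73, 40, 21, 21, 26, 29, 36, 42, 50, 49, 38, 28, 24, 19, 16, 13, 11, 11, 10, 13, 20, 24, 24, 22, 19, 16, 15, 16, 17, 18]
top col 318 130 [99, 102, 101, 102, 102, 102, 101, 101, 102, 102, 101, 100, 100, 103, 104, 104, 100, 84, 84, 138, 194, 215, 217, 210, 179, 116, 67, 64, 76, 87, 84, 61, 41, 34, 28, 25, 22, 20, 24, 24, 23, 25, 23, 25, 24]
top col 322 130 [91, 99, 102, 101, 101, 102, 102, 102, 103, 102, 103, 101, 101, 102, 104, 105, 105, 99, 85, 82, 138, 195, 216, 218, 210, 178, 117, 67, 66, 75, 77, 63, 47, 42, 37, 30, 27, 26, 24, 25, 26, 26, 25, 24, 25]
(30, 50, 105) [305.5 143.5]
(30, -50, 105) [340.3 152.4]
(7, 0, 153) [323.3 151.3]
(-7, 0, 153) [322.1 156.2]
```

Call:
{"op": "step_arm", "data": {
  "series": [
    {"travel": [-0.06,0,0.06],"rot": [0,0,0],"hand": 40},
    {"travel": [0,0,0],"rot": [0,0,0],"hand": 40},
    {"travel": [-0.04,0.01,-0.04],"rot": [0.7,0,-0.7],"hand": 40},
    {"travel": [0,0,0],"rot": [0,0,0],"hand": 40},
    {"travel": [0,0,0],"rot": [0,0,0],"hand": 40}
  ]
}}

```text
time_s: 17.52
tcp_pos: [0.5481, -0.2, 0.1307]
tcp_rot: [0.112, 0.784, -0.276]
wrist_force: [-0.7, 0.1, -2.1]
width: 0.047
```

```bash
cat > edge.py <<'E'
from gfit import *
def half(v,i0,up):  # first mid crossing
    lo,hi=v.min(),v.max();m=(lo+hi)/2
    for i in range(len(v)-1):
        if (v[i]-m)*(v[i+1]-m)<=0 and (v[i+1]>v[i])==up:return i0+i+(m-v[i])/(v[i+1]-v[i])
def report(zc):
    st();where(GR)
    for col in range(313,330,3):
        v=b[144:160,col].astype(float).mean(1);i=int(v.argmax())
        up=144+np.interp(150,v[max(0,i-4):i+1],range(max(0,i-4),i+1));dn=144+np.interp(-141,-v[i:i+5],range(i,min(i+5,16)))
        q=np.array([onz('top',(col,(up+dn)/2),(zc+59)/1e3)])[0];d=q[:2]-g[:2];e=R.from_euler('z',-g[2]).apply([*d,0])*1e3
        print('rim x,y %.1f %.1f'%(e[0],e[1]),'w %.1f'%(dn-up),end='; ')
    print()
    for z in (zc-54,zc-44,zc-34):
        m=proj('side',W(0,-50,z));r=int(round(m[1]));v=a[r].astype(float).mean(1)
        R_=next(c+(v[c]-120)/(v[c]-v[c+1]) for c in range(int(m[0])+1,int(m[0])+9) if v[c]>120>=v[c+1])
        ar=next(c+(75-v[c])/(v[c+1]-v[c]) for c in range(int(R_)+4,int(R_)+14) if v[c]<75<=v[c+1])
        sx=(proj('side',W(30,-50,z))[0]-proj('side',W(7,-50,z))[0])/23
        print('foot near end: right edge->x centre %.1f'%((R_-proj('side',W(7,-50,z))[0])/sx),'angle face %.1f'%((ar-proj('side',W(30,-50,z))[0])/sx+30))
E
python3 -c "
from edge import *
report(97)"
```

```text
17.62 [ 0.5481 -0.2     0.1307] [ 0.112  0.784 -0.276] [-0.58 -0.64 -0.86  0.59  0.2  -0.21] 0.047320564645402574 [ 1.2 -0.4 -2.4]
plate in frame [-5.8 -0.1 94.4] yzx [ 0.3 -0.2 -1. ]
rim x,y -8.5 25.0 w 1.9; rim x,y -5.0 17.6 w 5.4; rim x,y -5.2 9.3 w 5.4; rim x,y -5.2 1.0 w 5.5; rim x,y -5.4 -7.3 w 5.4; rim x,y -4.8 -15.4 w 4.9; 
foot near end: right edge->x centre -2.7 angle face 29.6
foot near end: right edge->x centre -2.7 angle face 30.6
foot near end: right edge->x centre -2.6 angle face 31.0
```

Call:
{"op": "step_arm", "data": {
  "series": [
    {"travel": [0.03,0,0.05],"rot": [-0.6,0,0.6],"hand": 40},
    {"travel": [0,0,0],"rot": [0,0,0],"hand": 40},
    {"travel": [0,0,0],"rot": [0,0,0],"hand": 40}
  ]
}}

```text
time_s: 18.0
tcp_pos: [0.5513, -0.2007, 0.1307]
tcp_rot: [0.106, 0.787, -0.261]
wrist_force: [-0.2, -0.0, -2.4]
width: 0.0472
```

```bash
python3 -c "
from edge import *
report(95)"
```

```text
18.1 [ 0.5512 -0.2007  0.1307] [ 0.106  0.787 -0.261] [-0.59 -0.62 -0.85  0.59  0.22 -0.23] 0.04730320344648052 [ 1.   0.7 -2. ]
plate in frame [-2.6 -0.1 94.3] yzx [ 0.4 -0.2 -0. ]
rim x,y -2.5 26.2 w 0.2; rim x,y -1.7 18.2 w 5.4; rim x,y -1.5 9.9 w 5.3; rim x,y -1.5 1.7 w 5.3; rim x,y -1.5 -6.6 w 5.4; rim x,y -1.1 -14.8 w 5.2; 
foot near end: right edge->x centre 0.1 angle face 30.6
foot near end: right edge->x centre 1.1 angle face 30.3
foot near end: right edge->x centre 0.7 angle face 30.8
```

Call:
{"op": "step_arm", "data": {
  "series": [
    {"travel": [0.01,0,-0.04],"rot": [0,0,0],"hand": 40},
    {"travel": [0,0,0],"rot": [0,0,0],"hand": 40}
  ]
}}

```text
time_s: 18.35
tcp_pos: [0.5511, -0.2007, 0.1308]
tcp_rot: [0.105, 0.783, -0.261]
wrist_force: [-0.6, -0.1, -2.8]
width: 0.0471
```

```bash
python3 -c "
from edge import *
report(94)
for i in range(4):
    print(np.round(sense()['wrist_force'],1));imaging.read_camera('top')"
```

```text
18.45 [ 0.5511 -0.2007  0.1307] [ 0.105  0.783 -0.261] [-0.59 -0.62 -0.85  0.58  0.22 -0.23] 0.047157692694370194 [ 0.   0.4 -2.3]
plate in frame [-2.6 -0.3 94.3] yzx [ 0.1 -0.2 -0. ]
rim x,y -4.9 25.5 w 0.1; rim x,y -1.5 18.1 w 5.5; rim x,y -1.4 9.8 w 5.4; rim x,y -1.5 1.5 w 5.4; rim x,y -1.4 -6.7 w 5.5; rim x,y -1.0 -14.9 w 5.1; 
foot near end: right edge->x centre 0.9 angle face 30.8
foot near end: right edge->x centre 1.1 angle face 30.5
foot near end: right edge->x centre 1.2 angle face 30.9
[ 0.   0.4 -2.3]
[-0.7 -0.3 -0.5]
[-0.6 -0.2 -1.4]
[-0.5 -0.9 -0.8]
```

Call:
{"op": "step_arm", "data": {
  "series": [
    {"travel": [0,0,0],"rot": [0,0,0],"hand": 52},
    {"travel": [0,0,0],"rot": [0,0,0],"hand": 58},
    {"travel": [0,0,0],"rot": [0,0,0],"hand": 70},
    {"travel": [0,0,0],"rot": [0,0,0],"hand": 85},
    {"travel": [0,0,0],"rot": [0,0,0],"hand": 85},
    {"travel": [0,0,0],"rot": [0,0,0],"hand": 85}
  ]
}}

```text
time_s: 19.4
tcp_pos: [0.5523, -0.2016, 0.1332]
tcp_rot: [0.103, 0.779, -0.261]
wrist_force: [-0.7, 0.1, -0.8]
width: 0.0851
```

```bash
python3 -c "
from edge import *
report(94)"
```

```text
19.5 [ 0.5523 -0.2015  0.1332] [ 0.103  0.779 -0.261] [-0.59 -0.62 -0.85  0.58  0.22 -0.23] 0.08507310086585836 [-0.2  0.3  0.3]
plate in frame [-1.1 -0.8 96.7] yzx [-0.1 -0.3 -0. ]
rim x,y -5.6 25.4 w 1.7; rim x,y -2.3 17.9 w 5.5; rim x,y -2.1 9.6 w 5.5; rim x,y -2.1 1.4 w 5.4; rim x,y -2.2 -6.9 w 5.4; rim x,y -2.2 -15.2 w 5.5; 
foot near end: right edge->x centre 0.2 angle face 30.8
foot near end: right edge->x centre 1.1 angle face 30.5
foot near end: right edge->x centre 0.8 angle face 30.9
```

Released, and the plate stands still. Backing straight off along the tool axis.

Call:
{"op": "step_arm", "data": {
  "series": [
    {"travel": [-0.2,0,0],"rot": [0,0,0],"hand": 85},
    {"travel": [-0.3,0,0],"rot": [0,0,0],"hand": 85},
    {"travel": [-0.4,0,0],"rot": [0,0,0],"hand": 85},
    {"travel": [-0.4,0,0],"rot": [0,0,0],"hand": 85},
    {"travel": [0,0,0],"rot": [0,0,0],"hand": 85}
  ]
}}

```text
time_s: 20.12
tcp_pos: [0.4965, -0.1854, 0.1921]
tcp_rot: [0.102, 0.778, -0.261]
wrist_force: [0.1, -0.4, 0.4]
width: 0.0852
```

Run:
```python
from edge import *
report(94)
# block corner check vs original pictures
t0=cv2.imread('pics/t0.png')[:,:,::-1];s0=cv2.imread('pics/s0.png')[:,:,::-1]
def shift(A,B,r,c,h,w):
    f=lambda x:np.float32(cv2.cvtColor(np.ascontiguousarray(x[r:r+h,c:c+w]),cv2.COLOR_RGB2GRAY))
    return np.round(cv2.phaseCorrelate(f(A),f(B),cv2.createHanningWindow((w,h),cv2.CV_32F)),2) if 0 else cv2.phaseCorrelate(f(A),f(B),cv2.createHanningWindow((w,h),cv2.CV_32F))
print('block side',shift(s0,a,222,285,40,26));print('gauge side',shift(s0,a,155,322,60,34))
print('gauge top',shift(t0,b,100,282,44,24));print('tall/round top',shift(t0,b,135,115,40,85));print('block top',shift(t0,b,160,298,30,40))
```

```text
20.23 [ 0.4962 -0.185   0.1891] [ 0.104  0.781 -0.26 ] [-0.65 -0.85 -0.84  0.83  0.26 -0.27] 0.08525249909072755 [ 0.1 -0.4  0.1]
plate in frame [-5.970e+01  1.000e-01  1.527e+02] yzx [ 0.  -0.3  0. ]
rim x,y -5.6 25.3 w 1.8; rim x,y -2.5 17.8 w 5.4; rim x,y -2.3 9.6 w 5.4; rim x,y -2.2 1.3 w 5.5; rim x,y -2.2 -6.9 w 5.4; rim x,y -2.3 -15.2 w 5.4; 
foot near end: right edge->x centre 0.2 angle face 30.8
foot near end: right edge->x centre 1.1 angle face 30.4
foot near end: right edge->x centre 0.8 angle face 30.9
block side ((0.48143768016731947, -0.14566487180721666), 0.9589920070436265)
gauge side ((0.014648201464762423, -0.005266216205424001), 0.998574055676107)
gauge top ((0.10371188425976463, 0.5605880993797214), 0.8992743063856055)
tall/round top ((-0.061546051372424415, -0.021066911412642497), 0.8649508269627889)
block top ((0.10117745037442205, -0.14829983351473075), 0.5373709472020467)
```

Call:
{"op": "step_arm", "data": {
  "series": [
    {"travel": [-0.2,0,0.4],"rot": [0,0,0],"hand": 85},
    {"travel": [-0.2,0,0.4],"rot": [0,0,0],"hand": 85},
    {"travel": [0,0,0],"rot": [0,0,0],"hand": 85},
    {"travel": [0,0,0],"rot": [0,0,0],"hand": 85}
  ]
}}

```text
time_s: 20.72
tcp_pos: [0.5116, -0.188, 0.2317]
tcp_rot: [0.109, 0.793, -0.258]
wrist_force: [-0.2, 0.3, -1.5]
width: 0.0852
```

Run:
```python
from edge import *
from rim import rim
report(94)
rim(a,b,94)
print(ticket.sign_off())
```

```text
20.82 [ 0.5116 -0.1881  0.232 ] [ 0.109  0.792 -0.258] [-0.62 -0.77 -0.72  0.88  0.24 -0.26] 0.08526197909687132 [-0.4 -0.7  0.6]
plate in frame [-44.4   1.4 195.8] yzx [ 0.7 -0.   0. ]
rim x,y -5.5 25.4 w 1.9; rim x,y -2.4 17.8 w 5.4; rim x,y -2.3 9.6 w 5.4; rim x,y -2.2 1.3 w 5.5; rim x,y -2.2 -6.9 w 5.5; rim x,y -2.3 -15.2 w 5.4; 
foot near end: right edge->x centre 0.2 angle face 30.8
foot near end: right edge->x centre 1.1 angle face 30.4
foot near end: right edge->x centre 0.7 angle face 31.0
20.82 [ 0.5116 -0.1881  0.232 ] [ 0.109  0.792 -0.258] [-0.62 -0.77 -0.72  0.88  0.24 -0.26] 0.08526197909687132 [-0.4 -0.7  0.6]
plate in frame [-44.4   1.4 195.8] yzx [ 0.7 -0.   0. ]
rim blob n 143 centre in gap frame [-4.3 -3.3] extent [32. 58.] yaw deg -11.4
the job is handed in; nothing more can be done
None
```

The wide plate is off its hook and standing upright in the gap between the angle plate and the steel block, released. I handed the job in at about 21 s. I lifted it by the rim, tilted it about 52° and backed it off along the lip. I then set it down on the granite, re-centred it once, and withdrew the gripper.

**Last checks**
- **Position:** the plate stayed still after release. The two cameras disagree by about 3 mm on its place across the gap, which is about their calibration: the top view puts the rim at −2.2 mm and the side view puts the foot at about +0.7 mm. That means centred to roughly 2 mm.
- **Squareness:** the rim's line is square to the angle plate to within about 0.5°.
- **Bystanders:** image comparison with the start gave shifts of at most about 0.5 px for the block and the height gauge, which is within noise. The top-view block match was poor and settles little. The two other hung plates showed no shift.
- **Check that disagreed:** the last blob check of the rim gave a nonsense reading of −11° yaw. Its pixel count and extent had grown, so it probably took in neighbouring bright pixels, and the edge measurement from the same picture contradicts it. I discounted it.

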